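Make up an autoclave load by weight in the bin of a spring scale

TASK

Make up an autoclave load: lift the lid off the aluminium bin on the dial scale by its knob and lay it flat on the desk, then stand specimen cups upright in the bin one at a time, letting the pointer settle after each, until with the lid off it points into the black band on the dial. Then put the lid back square on the bin (the lid itself does not count towards the load). Leave the cups that are not needed standing on the desk, and do not disturb the tally counter and the pen.

Things in the scene. Friction and masses are not known exactly. Their poses are not given: they have to be found in the camera images.
- scale: mechanical dial scale standing on the desk, fixed there: white body 144 mm (x) by 230 mm (y), 50 mm tall, with a sloped dial console in front reaching 146 mm from the origin towards -x (120 mm wide, 78 mm tall). Origin on the desk under the centre of the bin; x points to the back of the scale (away from the dial), z up
- scale_bin (a joint): how far the sprung bin has sunk, in m: 0 when empty with the lid off, growing as it is loaded, stop at 0.036. Spring of 220 N/m, so 4.5 mm per 100 g; it swings for about 1 s after a load is put in
- scale_pointer (a joint): angle of the red pointer on the dial, in rad, 0 at empty (lower left), growing clockwise with the load at 6.5 rad per kg (144 rad per metre of sinking). The black load band on the dial runs from 2.93 to 3.87 rad (450 to 595 g), which four or five cups reach. The 140 g lid adds 0.91 rad while it lies on the bin
- bin_floor (a point): centre of the bin's inner floor, moves down with the bin; 92 mm above the desk when empty. x, y, z along the bin's edges as in scale. The bin is open-topped aluminium, inner 134 mm (x) by 296 mm (y), 84 mm deep, walls 3 mm; it takes six cups, e.g. at x = +-33 mm, y = -88, 0, +88 mm, with room for fingers beside each along y
- bin_rim (a point): centre of the bin's mouth at the level of the rim, 84 mm above the inner floor; moves with the bin
- bin_lid: loose aluminium lid of the bin, 146 mm (x) by 308 mm (y), 140 g: a 3 mm plate lying on the rim, with a locating lip below it, 8 mm deep, that enters the mouth with 5 mm of clearance all round. Origin at the centre of the lip's lower edge, 8 mm below the rim when seated; z up. Laid on the desk it stands on the lip, origin at desk height
- clear_desk (a point): middle of the clear patch of desk between the scale and the cups where the lid has room (square to the desk, its x along the world's x); a corner of the tip box stands 94 mm behind this point, the desk's front edge is 95 mm before it
- lid_knob (a point): centre of the top of the lid's upright black bar knob: 60 mm long along the lid's x, 16 mm wide along its y, 38 mm tall above the plate; 49 mm above the lid's origin
- cup_1: one of up to seven closed specimen cups (some absent in a given start): 70 mm tall, slightly tapered, 56 mm across, with a screw cap 60 mm across as its top 10 mm. Origin at the centre of the base, z up. Grip it from above across the cap and upper body. They look alike but for the cap and weigh 95 to 131 g each, mostly at the bottom (0.61 to 0.85 rad on the dial). They start standing on the right half of the desk (-y)
- cup_2: specimen cup like cup_1; same size and origin. Behind the cups stands an open slide box, front edge from x = 0.606, y = -0.323 to x = 0.624, y = -0.144 m, 40 mm tall, its raised lid higher at the back
- cup_3: specimen cup like cup_1; same size and origin
- cup_4: specimen cup like cup_1; same size and origin
- cup_5: specimen cup like cup_1; same size and origin
- cup_6: specimen cup like cup_1; same size and origin
- cup_7: specimen cup like cup_1; same size and origin
- counter: bystander: hand tally counter, 72x50x22 mm, between scale and tip box, origin under its middle
- pen: bystander: pen lying along the front edge of the desk, before the cups; 142 mm long (its y), 10 mm thick; origin underneath its middle
There are look-alikes about, which are no part of the job. What is shaped like the cup_4 but orange is not meant.

How it is judged:
By the outcome, as a careful person would: the job done as asked, in the order asked, and still so for the second after the job is handed in, with the robot touching nothing.
Of cup_1, cup_2, cup_3, cup_4, cup_5, cup_6, cup_7 only 5 to 7 are there at a start; the rules pass over those that are not, and their reading is None.
At some moment in a run one of cup_1, cup_2, cup_3, cup_4, cup_5, cup_6, cup_7 may be knocked a few centimetres aside while the robot is not near it.
It also fails if it takes over 210 s, if anything falls off the work surface, if the arm or the gripper's body presses on something with over 40 N, if the wrist force passes 120 N, or if a joint passes its speed limit or range.

ROBOT

A 6-joint arm with a two-finger parallel gripper is mounted at the origin on a cart in front of the work surface, level with it; the furniture and walls round the work are solid. World frame = base frame: x ahead of the robot, y to its left, z up, the work surface at z = 0. Lengths are in m, angles in rad, forces in N, time in s.
With the tool pointing down it reaches from about 0.35 to 0.975 m from the base axis. Payload 4.9 kg.
Tool frame: the origin (TCP) lies at the very end of the fingers, on their centre line; the grasp point (between the pads) lies 19 mm behind it (manip.hold_point_z is the distance from the TCP to the grasp point, in m); z points along the fingers, y is the direction in which the jaws open and shut (so a half turn about z gives the same grasp; the last joint's range is limited). The gripper opens to 85 mm and grips with 20 to 120 N. Pads are 22 mm wide; open, the fingers measure 114 mm over their backs; the gripper's body (76 mm by 85 mm) begins 54 mm behind the grasp point. The pads swing forward as they close: fully open they stand 13 mm farther back than shut.
Start: joints at [1.034, 0.053, 1.613, -0, 1.476, -0.119], TCP at [0.254, 0.571, 0.231] pointing down, gripper open.
Joint ranges: [-3.01, 3.01], [-1.01, 2.22], [0.06, 2.58], [-1.02, 4.17], [0.09, 2.62], [-3.14, 3.14]. Speed limits (rad/s): [2.57, 2.57, 3.14, 3.14, 3.14, 3.14].

INTERFACE

Orientations are given as a unit quaternion [w, x, y, z].
In Python, from plant import monitor, grab_frame, camera_params, ticket, manip gives the robot as it stands.
- The arm moves only by the tool play_rows, never from a script. Its argument "commands" is a list of rows, each an object of numbers: "dx", "dy", "dz": the shift along the tool's x, y, z in cm; "rx", "ry", "rz": the turn, a rotation vector about the tool's x, y, z in rad; "claw": the closure, from 0 (fully open) to 1 (shut). In form: [{"dx": .., "dy": .., "dz": .., "rx": .., "ry": .., "rz": .., "claw": ..}, ...]. A call has 1 to 5 rows; each row is the pose to reach, as a shift and turn from the pose measured when the call began, along the tool's axes at that moment; what a row does not reach only later rows make up. A row lasts 1/10 s, in which the tool goes at most 50 mm and 8.59 degrees, less where a joint would pass 70% of its speed; a pose out of reach is approached as far as the arm can. A call with a gripper value outside its range is refused whole. The fingers move at their own pace and stop on an object; the grip force is fixed at half the most. Time passes only in rows, so rows that repeat a pose let the fingers close. It gives the time, the measured TCP pose, the force and the opening at its end, in the units of the state.
- monitor.state(): the state, without advancing time (a new reading comes with each control period).
- grab_frame(name): name is "side" or "top"; returns the picture (384x512x3 uint8, blue, green, red); there is no depth.
- camera_params(name): a dict with "fx", "fy", "cx", "cy" (pixels), "rvec" (rotation vector, rad) and "tvec" (3), from world to camera coordinates, as OpenCV has them. Camera axes: x right, y down, z forward; pixel columns grow to the right and rows downward; lengths in m; the calibration is good to about 2 mm. A picture is of the moment at which its call begins. camera_params takes no time and is no camera call.
- ticket.job_done(): hands the job in, once; it reports no verdict.
The state is a dict: "time": time; "joint_pos": joint angles; "joint_vel": joint speeds; "joint_efforts": joint torques, N m; "tool_pos": TCP position; "tool_rot": TCP orientation; "contact_force": force on the tool from outside, world axes, zero at the start; "ft_torque": the same for the moment, N m; "gripper_width": opening from 0.0 (shut) to 1.0 (fully open).
Only numpy, scipy, OpenCV 4.12 (cv2) and the standard library are available. Lean on these libraries where they do the work, as an engineer would, in place of code of your own. Each camera call takes 0.05 s, during which the arm holds its last target.

## Working session

There is one attempt and no reset: what is moved stays moved. The work goes in short steps, Python scripts to look and compute and a tool call to move; the robot and the scene stay as the last step left them, time stands still between calls to the robot, and variables do not carry over. Pictures are saved under pics/ and viewed, and the job is handed in when it is done.

Besides the shell and the picture viewer there is one more tool, called after "Request:" as name(argument=value, ...), one argument or row to a line, values as JSON. play_rows: Moves the arm, as the interface text tells. Its arguments: {"type":"object","properties":{"commands":{"type":"array"}},"required":["commands"]}

```bash
ls; mkdir -p pics
python3 - <<'E'
from plant import monitor, grab_frame, camera_params, ticket, manip
import cv2
s=monitor.state()
for k in s: print(k,s[k])
print(manip.hold_point_z)
for n in("side","top"):
    print(n,camera_params(n)); f=grab_frame(n); cv2.imwrite(f"pics/{n}0.png",f)
E
```

```text
pics
time 0.0
joint_pos [ 1.03401137e+00  5.33453373e-02  1.61428178e+00  2.21710119e-05
  1.47601122e+00 -1.18965916e-01]
joint_vel [-0.00027077 -0.00092865 -0.00089993  0.00059691 -0.00091635 -0.00059353]
joint_efforts [ 1.66406617e-04 -3.93711913e+01 -3.70162332e+01 -1.29897562e-04
  7.08896274e-03  1.45495818e-06]
tool_pos [0.25326017 0.57070972 0.23007747]
tool_rot [-3.39834532e-04  2.07394184e-01  9.78256922e-01 -9.64798727e-04]
contact_force [-0.50589293  1.0451483  -0.57840526]
ft_torque [-0.02353262 -0.0300274  -0.05552127]
gripper_width 0.9991415294731715
0.0187
side {'fx': 382.7162705113151, 'fy': 382.7162705113151, 'cx': 253.0390370508832, 'cy': 194.00556152176426, 'rvec': array([ 2.1602988 ,  0.03354805, -0.01243232]), 'tvec': array([-0.60883636,  0.07222438,  1.28033498])}
top {'fx': 418.78854512991205, 'fy': 418.78854512991205, 'cx': 250.57134382122752, 'cy': 184.51065153401933, 'rvec': array([ 2.14151853, -2.17160772,  0.16379642]), 'tvec': array([-0.07410595,  0.59825695,  1.28111209])}
```

View pics/side0.png

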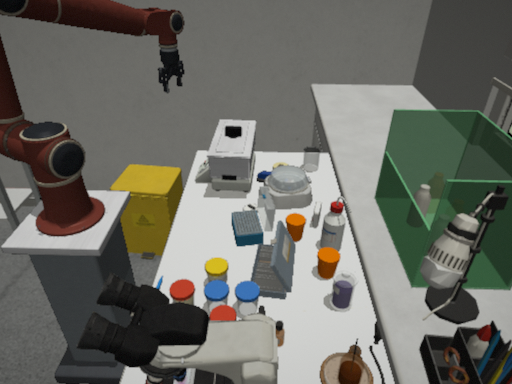

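View pics/top0.png

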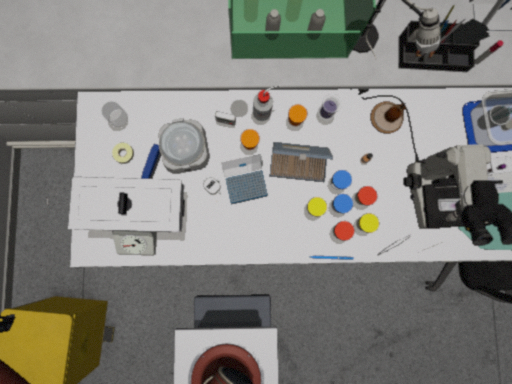

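The top view shows the bin and lid at about (125,205), with the dial at (133,243). There are six closed cups: yellow (317,206) and (369,223), blue (342,179) and (343,203), red (367,196) and (344,231). The orange look-alikes are at (250,138) and (298,115). I'll enlarge these next.

```bash
cat > h.py <<'E'
import numpy as np, cv2
from plant import monitor, grab_frame, camera_params, ticket, manip
from scipy.spatial.transform import Rotation as R
def cam(n):
    p=camera_params(n); K=np.array([[p['fx'],0,p['cx']],[0,p['fy'],p['cy']],[0,0,1.]])
    return K,np.array(p['rvec'],float),np.array(p['tvec'],float)
def proj(n,X):
    K,r,t=cam(n); return cv2.projectPoints(np.array(X,float).reshape(-1,1,3),r,t,K,None)[0].reshape(-1,2)
def ray(n,uv):
    K,r,t=cam(n); Rm=cv2.Rodrigues(r)[0]; c=-Rm.T@t
    d=Rm.T@np.linalg.solve(K,np.array([uv[0],uv[1],1.])); return c,d/np.linalg.norm(d)
def onz(n,uv,z):
    c,d=ray(n,uv); return c+d*(z-c[2])/d[2]
def tri(uvt,uvs):
    c1,d1=ray('top',uvt); c2,d2=ray('side',uvs)
    A=np.stack([d1,-d2],1); s=np.linalg.lstsq(A,c2-c1,rcond=None)[0]
    a=c1+d1*s[0]; b=c2+d2*s[1]; return (a+b)/2,np.linalg.norm(a-b)
E
python3 - <<'E'
from h import *
t=cv2.imread('pics/top0.png'); s=cv2.imread('pics/side0.png')
print(ray('top',(250,180))[0],ray('side',(250,180))[0], proj('top',[[.254,.571,.231],[0,0,0]]))
a=cv2.resize(t[165:270,60:220],None,fx=5,fy=5,interpolation=cv2.INTER_CUBIC); cv2.imwrite('pics/a.png',a)
a=cv2.resize(t[85:270,225:400],None,fx=3.2,fy=3.2,interpolation=cv2.INTER_CUBIC); cv2.imwrite('pics/b.png',a)
a=cv2.resize(s[110:210,180:345],None,fx=4.5,fy=4.5,interpolation=cv2.INTER_CUBIC); cv2.imwrite('pics/c.png',a)
a=cv2.resize(s[205:355,130:360],None,fx=3.4,fy=3.4,interpolation=cv2.INTER_CUBIC); cv2.imwrite('pics/d.png',a)
E
```

```text
[ 0.41588485 -0.06261136  1.35195076] [ 0.63516158 -1.00593725  0.77447773] [[-1.60797634e-01  3.09676431e+02]
 [ 2.26346513e+02  3.80077582e+02]]
```

View pics/a.png

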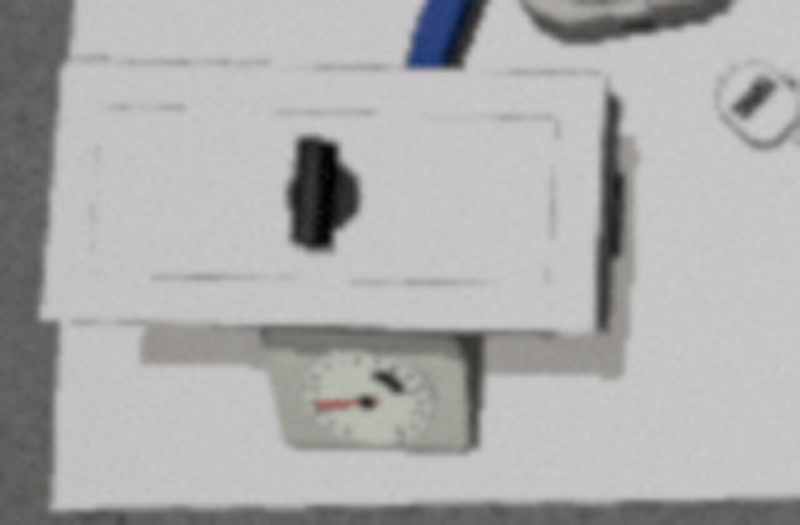

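View pics/b.png

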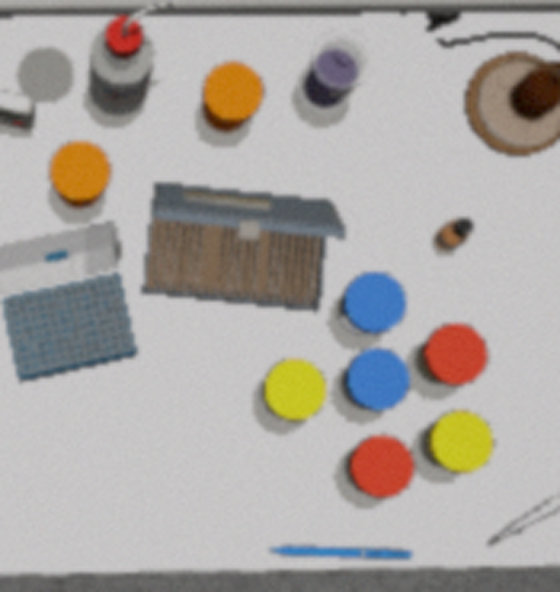

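View pics/c.png

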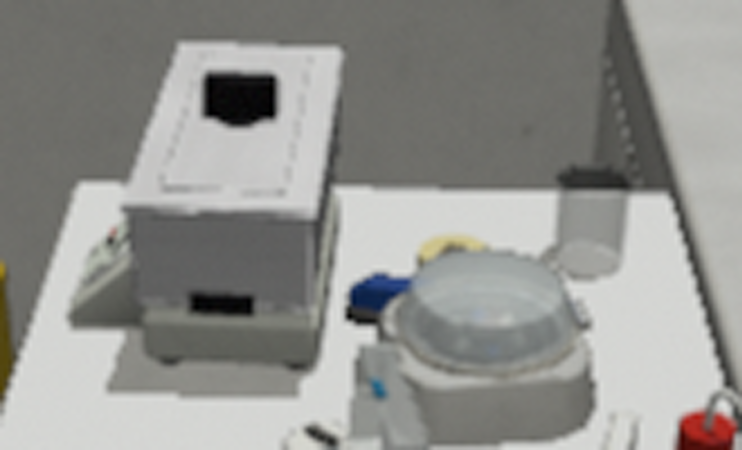

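View pics/d.png

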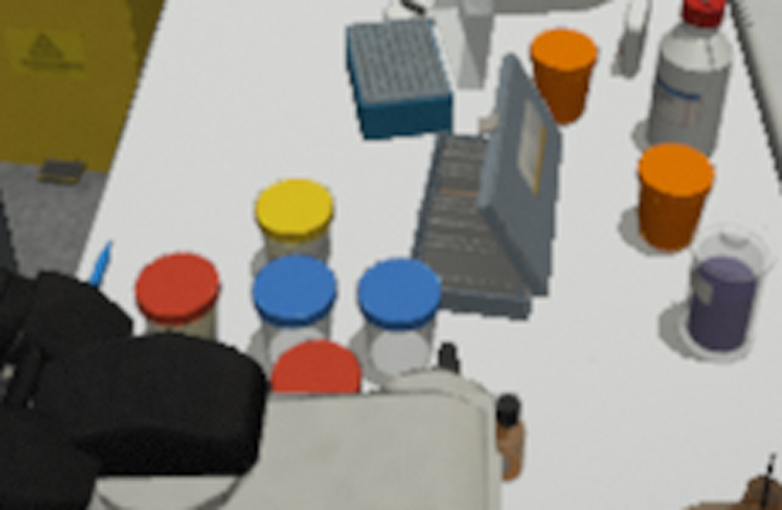

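Six closed cups with no orange ones among them: blue ×2, red ×2, yellow ×2. The orange pair at the back are the look-alikes. Next I'll measure the knob, lid corners, cups, tip box and desk edge.

```bash
cat >> h.py <<'E'
def capmask(img,col):
    hsv=cv2.cvtColor(img,cv2.COLOR_BGR2HSV); H,S,V=cv2.split(hsv)
    rng={'yellow':(24,36),'blue':(102,116),'red':(0,6)}[col]
    m=((H>=rng[0])&(H<=rng[1])&(S>140)&(V>90))
    if col=='red': m|=((H>174)&(S>140)&(V>90))
    return m.astype(np.uint8)
def caps(img,minA=120):
    out=[]
    for c in('yellow','blue','red'):
        n,l,st,ce=cv2.connectedComponentsWithStats(capmask(img,c))
        for i in range(1,n):
            if st[i,4]>=minA: out.append((c,ce[i],st[i]))
    return out
E
python3 - <<'E'
from h import *
t=cv2.imread('pics/top0.png'); s=cv2.imread('pics/side0.png')
for n,i in(('top',t),('side',s)):
    for c,ce,st in caps(i): print(n,c,ce.round(1),st, onz(n,ce,.07).round(3))
def dark(i,x0,x1,y0,y1,th):
    g=cv2.cvtColor(i,cv2.COLOR_BGR2GRAY)[y0:y1,x0:x1]; m=(g<th).astype(np.uint8)
    n,l,st,ce=cv2.connectedComponentsWithStats(m)
    for k in range(1,n):
        if st[k,4]>10: print(st[k]+[x0,y0,0,0,0],(ce[k]+[x0,y0]).round(2))
print('knob'); dark(t,110,140,185,220,90); dark(s,220,245,120,145,90)
E
```

```text
top yellow [316.6 206.4] [308 198  18  18 267] [ 0.523 -0.284  0.07 ]
top yellow [368.4 222.7] [359 214  20  18 282] [ 0.471 -0.441  0.07 ]
top yellow [ 36.9 345.1] [   0  309   74   75 3955] [0.129 0.548 0.07 ]
top blue [469.1 121.1] [463 101  17  43 318] [ 0.788 -0.78   0.07 ]
top blue [150.1 161.5] [143 145  15  33 194] [0.669 0.229 0.07 ]
top blue [341.5 179.2] [333 171  18  18 246] [ 0.606 -0.364  0.07 ]
top blue [342.3 203.3] [333 195  19  18 259] [ 0.531 -0.364  0.07 ]
top red [366.7 195.4] [357 187  20  18 271] [ 0.555 -0.441  0.07 ]
top red [343.7 230.5] [334 222  20  18 279] [ 0.448 -0.364  0.07 ]
top red [200.9 368.1] [192 351  33  33 237] [0.056 0.07  0.07 ]
side yellow [146.3 205.9] [ 110  164   71   91 4025] [ 0.273 -0.033  0.07 ]
side yellow [216.2 266.6] [205 258  23  18 326] [ 0.522 -0.293  0.07 ]
side blue [216.  289.7] [205 280  23  21 362] [ 0.53  -0.371  0.07 ]
side blue [247.2 290.8] [236 282  24  19 361] [ 0.606 -0.372  0.07 ]
side red [ 72.2 221.3] [ 37 198  67  36 604] [ 0.073 -0.119  0.07 ]
side red [181.6 289.2] [170 280  24  20 376] [ 0.447 -0.372  0.07 ]
side red [222.8 313.2] [209 305  27  16 323] [ 0.553 -0.44   0.07 ]
knob
[118 193  13  22 209] [123.63 203.4 ]
[225 126  16  12 166] [232.4  131.33]
```

Run:
```python
from h import *
t=cv2.imread('pics/top0.png'); s=cv2.imread('pics/side0.png')
cv2.imwrite('pics/e.png',cv2.resize(t[185:220,105:145],None,fx=16,fy=16,interpolation=cv2.INTER_NEAREST))
cv2.imwrite('pics/f.png',cv2.resize(s[115:165,200:260],None,fx=12,fy=12,interpolation=cv2.INTER_NEAREST))
```

```text
(no output)
```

View pics/e.png

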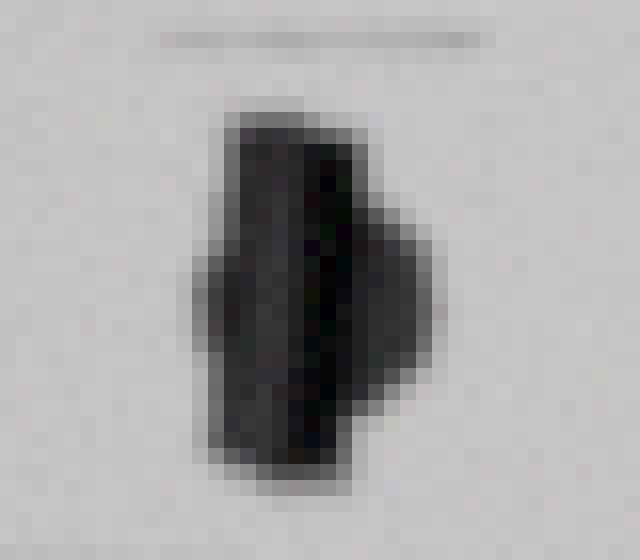

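View pics/f.png

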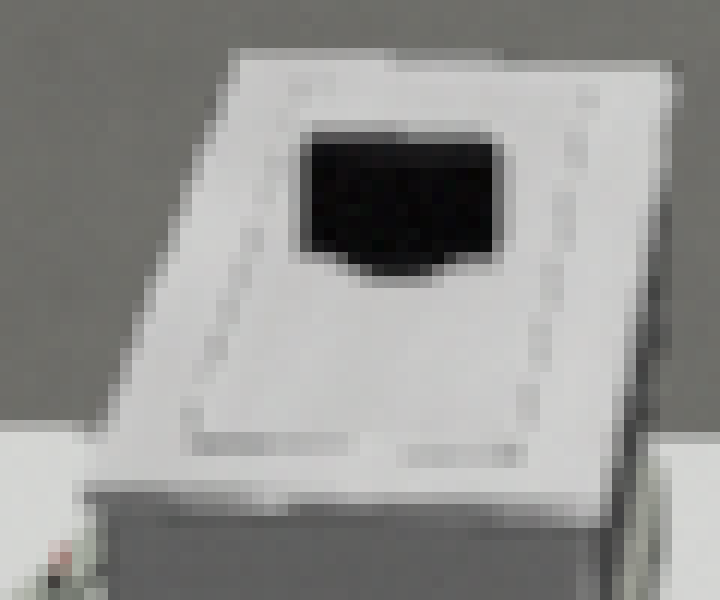

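Run:
```python
from h import *
T=np.array([(68,62),(606,72),(588,330),(40,318)])/5+[60,165]-.5
S=np.array([(680,62),(612,522),(85,490),(235,50)])/12+[200,115]-.5
P=[]
for a,b in zip(T,S):
    p,e=tri(a,b); P.append(p); print(p.round(4),round(e,4),onz('top',a,.173).round(4))
P=np.array([onz('top',a,.173) for a in T]); print('c',P.mean(0), 'edges',[np.linalg.norm(P[i]-P[i-1]).round(3) for i in range(4)])
v=P[0]-P[1];w=P[3]-P[2]; print('yaw long',[np.degrees(np.arctan2(-q[0],q[1])).round(2) for q in(v,w)])
v=P[0]-P[3];w=P[1]-P[2]; print('yaw short',[np.degrees(np.arctan2(q[1],q[0])).round(2) for q in(v,w)])
k,e=tri((120.8,203),(232.8,127.3)); print('knob',k,e, onz('top',(120.8,203),.211))
for u in((121.4,192.7),(120,213.3)): print(onz('top',u,.211))
# desk: front edge, tip box corner etc (tops b.png offset 225,85 /3.2)
for nm,uv,z in(('desk front',(255,262.5),0),('tip corner fl',(230.5,202.5),.05),('tip fr',(267,195.5),.05),('yellow',(308,206),.07),('scale right',(184,240),0.0),('penL',(310,257),.0)):
    print(nm,onz('top',uv,z).round(3))
```

```text
[0.6079 0.4217 0.1742] 0.0015 [0.6073 0.4221 0.173 ]
[0.5977 0.1187 0.1659] 0.0023 [0.5977 0.1178 0.173 ]
[0.4506 0.1271 0.1686] 0.0031 [0.452  0.1267 0.173 ]
[0.4615 0.4313 0.1726] 0.0032 [0.4631 0.4314 0.173 ]
c [0.5300218  0.27450605 0.173     ] edges [np.float64(0.145), np.float64(0.304), np.float64(0.146), np.float64(0.305)]
yaw long [np.float64(-1.82), np.float64(-2.08)]
yaw short [np.float64(-3.69), np.float64(-3.48)]
knob [0.52759557 0.27588126 0.2050554 ] 0.0010483357242540429 [0.52753454 0.27422324 0.211     ]
[0.55576261 0.27336721 0.211     ]
[0.49950487 0.27561402 0.211     ]
desk front [ 0.353 -0.093  0.   ]
tip corner fl [ 0.54  -0.019  0.05 ]
tip fr [ 0.561 -0.133  0.05 ]
yellow [ 0.524 -0.258  0.07 ]
scale right [0.427 0.132 0.   ]
penL [ 0.367 -0.269  0.   ]
```

```bash
cat >> h.py <<'E'
def plan(x,y,z,yawdeg=None):
    """shift/turn in tool axes; yawdeg: world direction of the tool y axis (mod 180), tool straight down"""
    s=monitor.state(); p=np.array(s['tool_pos']); q=s['tool_rot']; Rt=R.from_quat([q[1],q[2],q[3],q[0]])
    M=Rt.as_matrix(); d=M.T@(np.array([x,y,z])-p)*100
    rv=np.zeros(3); 
    if yawdeg is not None:
        best=None
        for k in(0,180):
            a=np.radians(yawdeg+k); yy=np.array([np.cos(a),np.sin(a),0]); zz=np.array([0,0,-1.]); xx=np.cross(yy,zz)
            G=R.from_matrix(np.stack([xx,yy,zz],1)); v=(Rt.inv()*G).as_rotvec()
            if best is None or np.linalg.norm(v)<np.linalg.norm(best): best=v
        rv=best
    print('t',round(s['time'],2),'tcp',p.round(4),'ty',np.degrees(np.arctan2(M[1,1],M[0,1])).round(1),'tilt',np.degrees(np.arccos(-M[2,2])).round(2),'j6',round(s['joint_pos'][5],2),'w',round(s['gripper_width'],3),'F',np.round(s['contact_force'],1))
    print('d',d.round(2),'r',rv.round(3),'rows>=',max(np.linalg.norm(d)/5,np.linalg.norm(rv)/.15).round(1))
E
python3 -c "
from h import *
plan(.4,.45,.3,88); plan(.528,.2745,.30,87.7)"
```

```text
t 0.1 tcp [0.2533 0.5707 0.2302] ty 66.1 tilt 0.11 j6 -0.12 w 1.001 F [ 0.2  0.8 -0. ]
d [-18.31  -5.1   -6.98] r [-0.002 -0.001 -0.383] rows>= 4.0
t 0.1 tcp [0.2533 0.5707 0.2302] ty 66.1 tilt 0.11 j6 -0.12 w 1.001 F [ 0.2  0.8 -0. ]
d [-37.13 -15.94  -6.96] r [-0.002 -0.001 -0.378] rows>= 8.2
```

Request:
play_rows(
  commands=[
    {"dx": -4,"dy": -1.5,"dz": -3,"rz": -0.1,"claw": 0},
    {"dx": -8,"dy": -3,"dz": -5,"rz": -0.2,"claw": 0},
    {"dx": -12,"dy": -4.8,"dz": -7,"rz": -0.3,"claw": 0},
    {"dx": -16,"dy": -6.6,"dz": -7,"rz": -0.378,"claw": 0},
    {"dx": -20,"dy": -8.4,"dz": -7,"rz": -0.378,"claw": 0},
  ],
)

```text
invalid input
```

```bash
python3 -c "
from h import *
plan(.528,.2745,.30,87.7)"
```

```text
t 0.1 tcp [0.2533 0.5707 0.2302] ty 66.1 tilt 0.11 j6 -0.12 w 1.001 F [ 0.2  0.8 -0. ]
d [-37.13 -15.94  -6.96] r [-0.002 -0.001 -0.378] rows>= 8.2
```

Refused. Perhaps every key is required.

Request:
play_rows(
  commands=[
    {"dx": -4,"dy": -1.5,"dz": -3,"rx": 0,"ry": 0,"rz": -0.1,"claw": 0},
    {"dx": -8,"dy": -3,"dz": -5,"rx": 0,"ry": 0,"rz": -0.2,"claw": 0},
    {"dx": -12,"dy": -4.8,"dz": -7,"rx": 0,"ry": 0,"rz": -0.3,"claw": 0},
    {"dx": -16,"dy": -6.6,"dz": -7,"rx": 0,"ry": 0,"rz": -0.378,"claw": 0},
    {"dx": -20,"dy": -8.4,"dz": -7,"rx": 0,"ry": 0,"rz": -0.378,"claw": 0},
  ],
)

```text
time: 0.6
tool_pos: [0.4032, 0.4117, 0.3011]
tool_rot: [0.0, 0.019, 1.0, -0.0]
contact_force: [1.0, -0.7, -0.2]
gripper_width: 1.0
```

```bash
python3 -c "
from h import *
plan(.528,.2745,.30,87.7)"
```

```text
t 0.6 tcp [0.4032 0.4117 0.3011] ty 87.8 tilt 0.04 j6 -0.87 w 1.0 F [ 1.  -0.7 -0.2]
d [-13.   -13.23   0.12] r [-0.001  0.     0.002] rows>= 3.7
```

Request:
play_rows(
  commands=[
    {"dx": -3.3,"dy": -3.3,"dz": 0,"rx": 0,"ry": 0,"rz": 0,"claw": 0},
    {"dx": -6.6,"dy": -6.6,"dz": 0,"rx": 0,"ry": 0,"rz": 0,"claw": 0},
    {"dx": -9.9,"dy": -9.9,"dz": 0,"rx": 0,"ry": 0,"rz": 0,"claw": 0},
    {"dx": -13,"dy": -13.2,"dz": 0,"rx": 0,"ry": 0,"rz": 0,"claw": 0},
    {"dx": -13,"dy": -13.2,"dz": 0,"rx": 0,"ry": 0,"rz": 0,"claw": 0},
  ],
)

```text
time: 1.1
tool_pos: [0.5305, 0.2708, 0.3002]
tool_rot: [-0.0, 0.022, 1.0, -0.001]
contact_force: [-0.0, 1.1, -0.1]
gripper_width: 0.997
```

```bash
python3 -c "
from h import *
plan(.528,.2745,.182,87.7)
t=grab_frame('top');s=grab_frame('side')
cv2.imwrite('pics/g.png',np.hstack([cv2.resize(t[160:260,70:200],None,fx=3,fy=3),cv2.resize(s[80:180,180:310],None,fx=3,fy=3)]))"
```

```text
t 1.1 tcp [0.5305 0.2708 0.3002] ty 87.5 tilt 0.15 j6 -1.18 w 0.997 F [-0.   1.1 -0.1]
d [ 0.27  0.39 11.82] r [-0.003 -0.    -0.004] rows>= 2.4
```

View pics/g.png

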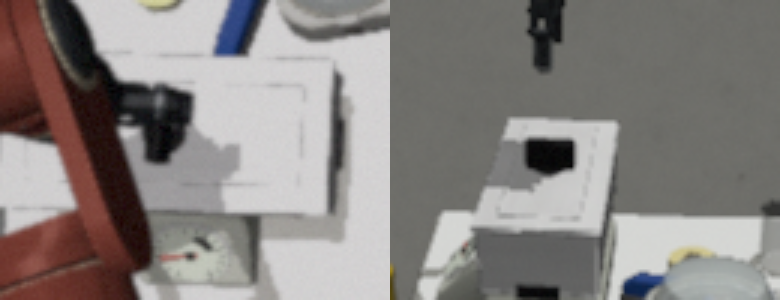

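The arm is above the knob and the dial is still visible. I'm descending.

Request:
play_rows(
  commands=[
    {"dx": 0.2,"dy": 0.3,"dz": 3,"rx": 0,"ry": 0,"rz": 0,"claw": 0},
    {"dx": 0.2,"dy": 0.3,"dz": 6,"rx": 0,"ry": 0,"rz": 0,"claw": 0},
    {"dx": 0.2,"dy": 0.3,"dz": 8,"rx": 0,"ry": 0,"rz": 0,"claw": 0},
    {"dx": 0.2,"dy": 0.3,"dz": 8,"rx": 0,"ry": 0,"rz": 0,"claw": 0},
  ],
)

```text
time: 1.6
tool_pos: [0.523, 0.2776, 0.216]
tool_rot: [-0.004, 0.019, 1.0, -0.002]
contact_force: [0.1, -0.2, 0.3]
gripper_width: 1.005
```

```bash
python3 -c "
from h import *
plan(.528,.2745,.182,87.7)
t=grab_frame('top');s=grab_frame('side')
cv2.imwrite('pics/g2.png',np.hstack([cv2.resize(t[160:260,70:200],None,fx=3,fy=3),cv2.resize(s[80:180,180:310],None,fx=3,fy=3)]))"
```

```text
t 1.6 tcp [0.523  0.2776 0.216 ] ty 87.8 tilt 0.53 j6 -1.17 w 1.005 F [ 0.1 -0.2  0.3]
d [-0.54 -0.27  3.4 ] r [-0.004 -0.009  0.002] rows>= 0.7
```

View pics/g2.png

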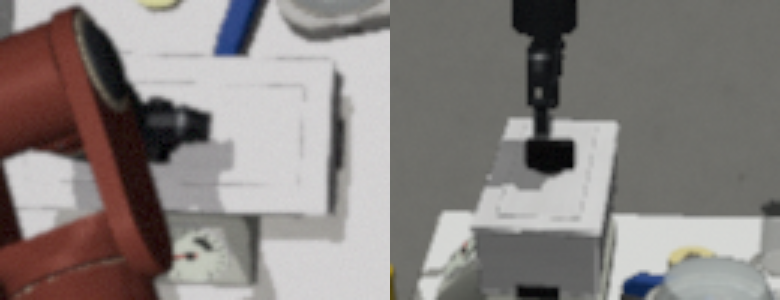

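Request:
play_rows(
  commands=[
    {"dx": -0.5,"dy": -0.3,"dz": 2.4,"rx": 0,"ry": -0.009,"rz": 0,"claw": 0},
    {"dx": -0.5,"dy": -0.3,"dz": 3.4,"rx": 0,"ry": -0.009,"rz": 0,"claw": 0},
    {"dx": -0.5,"dy": -0.3,"dz": 3.4,"rx": 0,"ry": -0.009,"rz": 0,"claw": 0},
    {"dx": -0.5,"dy": -0.3,"dz": 3.4,"rx": 0,"ry": -0.009,"rz": 0,"claw": 0},
    {"dx": -0.5,"dy": -0.3,"dz": 3.4,"rx": 0,"ry": -0.009,"rz": 0,"claw": 0},
  ],
)

```text
time: 2.2
tool_pos: [0.5309, 0.2752, 0.1882]
tool_rot: [0.005, 0.019, 1.0, -0.0]
contact_force: [0.2, 0.2, -0.2]
gripper_width: 1.001
```

```bash
python3 -c "
from h import *
plan(.528,.2745,.182,87.7)
s=grab_frame('side');t=grab_frame('top')
plan(.528,.2745,.182,87.7)
cv2.imwrite('pics/g3.png',np.hstack([cv2.resize(t[160:260,70:200],None,fx=3,fy=3),cv2.resize(s[80:180,180:310],None,fx=3,fy=3)]))"
```

```text
t 2.2 tcp [0.5309 0.2752 0.1882] ty 87.8 tilt 0.53 j6 -1.18 w 1.001 F [ 0.2  0.2 -0.2]
d [ 0.29 -0.08  0.62] r [0.    0.009 0.002] rows>= 0.1
t 2.3 tcp [0.5308 0.2751 0.1879] ty 87.8 tilt 0.52 j6 -1.18 w 0.999 F [ 1.1  0.7 -0.7]
d [ 0.29 -0.07  0.59] r [-0.     0.009  0.002] rows>= 0.1
```

View pics/g3.png

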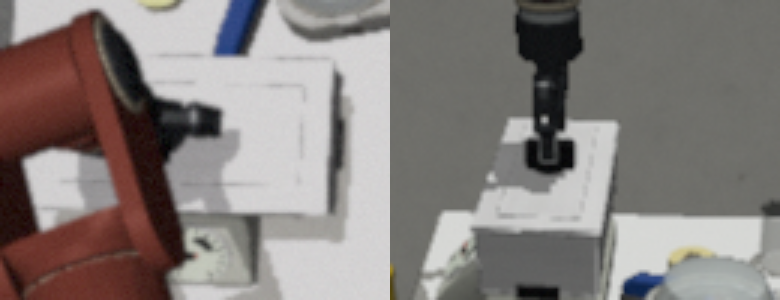

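The fingers straddle the knob. I'll go a bit lower, then close.

Request:
play_rows(
  commands=[
    {"dx": 0.3,"dy": 0,"dz": 0.8,"rx": 0,"ry": 0.009,"rz": 0,"claw": 0},
    {"dx": 0.3,"dy": 0,"dz": 0.8,"rx": 0,"ry": 0.009,"rz": 0,"claw": 0},
    {"dx": 0.3,"dy": 0,"dz": 0.8,"rx": 0,"ry": 0.009,"rz": 0,"claw": 0},
  ],
)

```text
time: 2.6
tool_pos: [0.5276, 0.2751, 0.1794]
tool_rot: [-0.0, 0.019, 1.0, -0.0]
contact_force: [0.2, -0.4, 0.8]
gripper_width: 0.998
```

```bash
python3 -c "
from h import *
plan(.528,.2745,.182,87.7)"
```

```text
t 2.6 tcp [0.5276 0.2751 0.1794] ty 87.8 tilt 0.06 j6 -1.18 w 0.998 F [ 0.2 -0.4  0.8]
d [-0.04 -0.06 -0.26] r [-0.    -0.001  0.002] rows>= 0.1
```

Request:
play_rows(
  commands=[
    {"dx": 0,"dy": 0,"dz": -0.1,"rx": 0,"ry": 0,"rz": 0,"claw": 0.3},
    {"dx": 0,"dy": 0,"dz": -0.1,"rx": 0,"ry": 0,"rz": 0,"claw": 0.6},
    {"dx": 0,"dy": 0,"dz": -0.1,"rx": 0,"ry": 0,"rz": 0,"claw": 1},
    {"dx": 0,"dy": 0,"dz": -0.1,"rx": 0,"ry": 0,"rz": 0,"claw": 1},
    {"dx": 0,"dy": 0,"dz": -0.1,"rx": 0,"ry": 0,"rz": 0,"claw": 1},
  ],
)

```text
time: 3.1
tool_pos: [0.5277, 0.2751, 0.1804]
tool_rot: [-0.0, 0.019, 1.0, -0.0]
contact_force: [0.1, 0.4, -0.7]
gripper_width: 0.177
```

Request:
play_rows(
  commands=[
    {"dx": 0,"dy": 0,"dz": 0,"rx": 0,"ry": 0,"rz": 0,"claw": 1},
    {"dx": 0,"dy": 0,"dz": -1,"rx": 0,"ry": 0,"rz": 0,"claw": 1},
    {"dx": 0,"dy": 0,"dz": -2,"rx": 0,"ry": 0,"rz": 0,"claw": 1},
    {"dx": 0,"dy": 0,"dz": -3,"rx": 0,"ry": 0,"rz": 0,"claw": 1},
    {"dx": 0,"dy": 0,"dz": -4,"rx": 0,"ry": 0,"rz": 0,"claw": 1},
  ],
)

```text
time: 3.6
tool_pos: [0.528, 0.2752, 0.222]
tool_rot: [0.0, 0.019, 1.0, -0.0]
contact_force: [-0.7, -0.6, -1.4]
gripper_width: 0.173
```

```bash
python3 -c "
from h import *
plan(.448,-.062,.25,90)
s=grab_frame('side');t=grab_frame('top')
cv2.imwrite('pics/g4.png',np.hstack([cv2.resize(t[160:260,70:200],None,fx=3,fy=3),cv2.resize(s[80:180,180:310],None,fx=3,fy=3)]))"
```

```text
t 3.6 tcp [0.528  0.2752 0.222 ] ty 87.8 tilt 0.02 j6 -1.18 w 0.173 F [-0.7 -0.6 -1.4]
d [  6.69 -34.    -2.81] r [-0.     0.    -0.039] rows>= 7.0
```

View pics/g4.png

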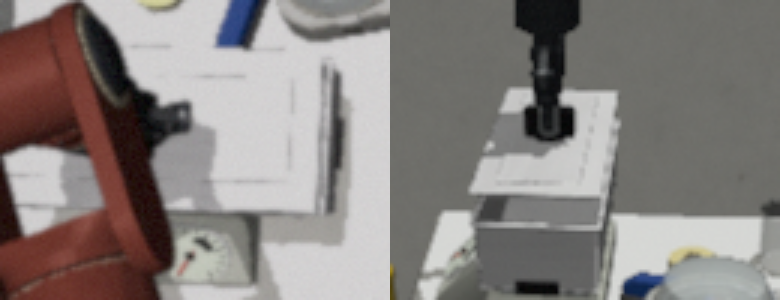

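The lid is off and level. I'll carry it to the clear patch.

Request:
play_rows(
  commands=[
    {"dx": 0.5,"dy": -3,"dz": -2.5,"rx": 0,"ry": 0,"rz": -0.01,"claw": 1},
    {"dx": 1.5,"dy": -7,"dz": -2.5,"rx": 0,"ry": 0,"rz": -0.02,"claw": 1},
    {"dx": 2.5,"dy": -11,"dz": -2.5,"rx": 0,"ry": 0,"rz": -0.03,"claw": 1},
    {"dx": 3.5,"dy": -15,"dz": -2.5,"rx": 0,"ry": 0,"rz": -0.039,"claw": 1},
    {"dx": 4.5,"dy": -19,"dz": -2.5,"rx": 0,"ry": 0,"rz": -0.039,"claw": 1},
  ],
)

```text
time: 4.2
tool_pos: [0.4757, 0.0861, 0.2478]
tool_rot: [0.002, -0.001, 1.0, 0.0]
contact_force: [0.9, -0.2, -1.4]
gripper_width: 0.18
```

```bash
python3 -c "
from h import *
plan(.448,-.062,.15,90)"
```

```text
t 4.2 tcp [0.4757 0.0861 0.2478] ty 90.1 tilt 0.2 j6 -1.55 w 0.18 F [ 0.9 -0.2 -1.4]
d [  2.82 -14.81   9.76] r [0.001 0.003 0.001] rows>= 3.6
```

Request:
play_rows(
  commands=[
    {"dx": 0.8,"dy": -4,"dz": 0,"rx": 0,"ry": 0,"rz": 0,"claw": 1},
    {"dx": 1.6,"dy": -8,"dz": 0,"rx": 0,"ry": 0,"rz": 0,"claw": 1},
    {"dx": 2.4,"dy": -12,"dz": 2,"rx": 0,"ry": 0,"rz": 0,"claw": 1},
    {"dx": 2.8,"dy": -14.8,"dz": 5,"rx": 0,"ry": 0,"rz": 0,"claw": 1},
    {"dx": 2.8,"dy": -14.8,"dz": 9,"rx": 0,"ry": 0,"rz": 0,"claw": 1},
  ],
)

```text
time: 4.7
tool_pos: [0.4491, -0.0652, 0.1589]
tool_rot: [0.004, 0.002, 1.0, -0.001]
contact_force: [0.8, 0.1, -0.8]
gripper_width: 0.18
```

Request:
play_rows(
  commands=[
    {"dx": 0,"dy": 0,"dz": 0,"rx": 0,"ry": 0,"rz": 0,"claw": 1},
    {"dx": 0,"dy": 0,"dz": 0,"rx": 0,"ry": 0,"rz": 0,"claw": 1},
  ],
)

```text
time: 4.9
tool_pos: [0.4489, -0.0653, 0.1591]
tool_rot: [0.004, 0.002, 1.0, -0.001]
contact_force: [0.3, -0.5, -0.1]
gripper_width: 0.181
```

```bash
python3 -c "
from h import *
plan(.448,-.062,.04,90)
s=grab_frame('side');t=grab_frame('top')
cv2.imwrite('pics/g5.png',np.hstack([cv2.resize(t[160:280,150:400],None,fx=1.6,fy=1.6),cv2.resize(s[120:350,110:360],None,fx=1.6,fy=1.6)[:192]]))
cv2.imwrite('pics/t5.png',cv2.resize(t[140:280,60:400],None,fx=2.3,fy=2.3));cv2.imwrite('pics/s5.png',cv2.resize(s[110:350,110:360],None,fx=2.3,fy=2.3))"
```

```text
t 4.9 tcp [ 0.4489 -0.0653  0.1591] ty 89.8 tilt 0.46 j6 -1.88 w 0.181 F [ 0.3 -0.5 -0.1]
d [ 0.19  0.35 11.91] r [-0.002  0.008 -0.004] rows>= 2.4
```

View pics/t5.png

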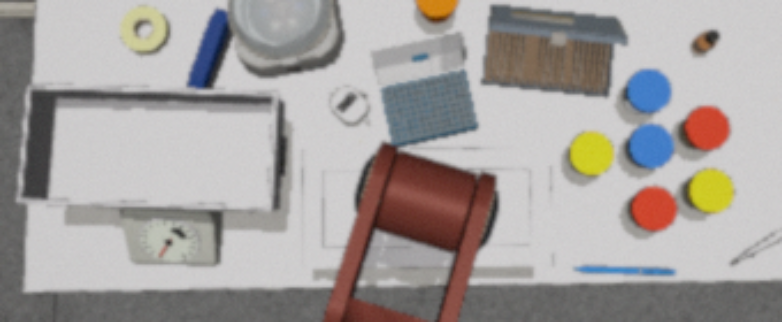

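View pics/s5.png

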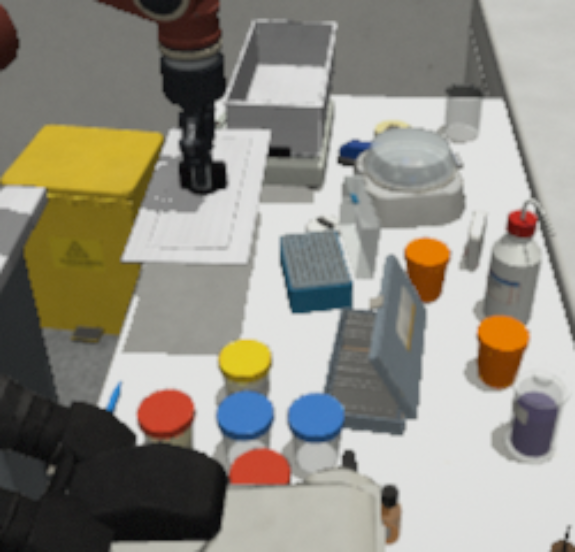

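The bin is empty and the lid is held level over the clear patch. I'll lower it now.

Request:
play_rows(
  commands=[
    {"dx": 0.2,"dy": 0.3,"dz": 3,"rx": 0,"ry": 0.008,"rz": 0,"claw": 1},
    {"dx": 0.2,"dy": 0.3,"dz": 6.5,"rx": 0,"ry": 0.008,"rz": 0,"claw": 1},
    {"dx": 0.2,"dy": 0.3,"dz": 9.5,"rx": 0,"ry": 0.008,"rz": 0,"claw": 1},
    {"dx": 0.2,"dy": 0.3,"dz": 11.5,"rx": 0,"ry": 0.008,"rz": 0,"claw": 1},
    {"dx": 0.2,"dy": 0.3,"dz": 11.5,"rx": 0,"ry": 0.008,"rz": 0,"claw": 1},
  ],
)

```text
time: 5.5
tool_pos: [0.4494, -0.0617, 0.0456]
tool_rot: [0.001, 0.001, 1.0, -0.001]
contact_force: [-0.8, 0.5, -1.8]
gripper_width: 0.176
```

```bash
python3 -c "
from h import *
plan(.448,-.062,.019,90)"
```

```text
t 5.5 tcp [ 0.4494 -0.0617  0.0456] ty 89.9 tilt 0.14 j6 -1.87 w 0.176 F [-0.8  0.5 -1.8]
d [ 0.14 -0.02  2.66] r [-0.002  0.002 -0.001] rows>= 0.5
```

Request:
play_rows(
  commands=[
    {"dx": 0.1,"dy": 0,"dz": 1,"rx": 0,"ry": 0,"rz": 0,"claw": 1},
    {"dx": 0.1,"dy": 0,"dz": 1.8,"rx": 0,"ry": 0,"rz": 0,"claw": 1},
    {"dx": 0.1,"dy": 0,"dz": 2.3,"rx": 0,"ry": 0,"rz": 0,"claw": 1},
    {"dx": 0.1,"dy": 0,"dz": 2.5,"rx": 0,"ry": 0,"rz": 0,"claw": 1},
    {"dx": 0.1,"dy": 0,"dz": 2.6,"rx": 0,"ry": 0,"rz": 0,"claw": 1},
  ],
)

```text
time: 6.0
tool_pos: [0.4486, -0.0618, 0.0198]
tool_rot: [0.001, 0.001, 1.0, -0.001]
contact_force: [-0.4, -0.2, -2.0]
gripper_width: 0.179
```

```bash
python3 -c "
from h import *
plan(.448,-.062,.019,90)"
```

```text
t 6.0 tcp [ 0.4486 -0.0618  0.0198] ty 89.9 tilt 0.16 j6 -1.87 w 0.179 F [-0.4 -0.2 -2. ]
d [ 0.06 -0.02  0.08] r [-0.002  0.002 -0.001] rows>= 0.0
```

Still holding its weight (about −2 N), so I'll go another 3 mm in small steps.

Request:
play_rows(
  commands=[
    {"dx": 0,"dy": 0,"dz": 0.2,"rx": 0,"ry": 0,"rz": 0,"claw": 1},
    {"dx": 0,"dy": 0,"dz": 0.3,"rx": 0,"ry": 0,"rz": 0,"claw": 1},
    {"dx": 0,"dy": 0,"dz": 0.3,"rx": 0,"ry": 0,"rz": 0,"claw": 1},
  ],
)

```text
time: 6.3
tool_pos: [0.4489, -0.0619, 0.019]
tool_rot: [0.0, 0.001, 1.0, -0.001]
contact_force: [-7.3, 1.8, 14.4]
gripper_width: 0.176
```

The lid is down. TCP is 0.019 with the lid origin on the desk. Releasing and rising.

Request:
play_rows(
  commands=[
    {"dx": 0,"dy": 0,"dz": -0.05,"rx": 0,"ry": 0,"rz": 0,"claw": 0.7},
    {"dx": 0,"dy": 0,"dz": -0.05,"rx": 0,"ry": 0,"rz": 0,"claw": 0},
    {"dx": 0,"dy": 0,"dz": -0.05,"rx": 0,"ry": 0,"rz": 0,"claw": 0},
    {"dx": 0,"dy": 0,"dz": -0.05,"rx": 0,"ry": 0,"rz": 0,"claw": 0},
  ],
)

```text
time: 6.7
tool_pos: [0.4489, -0.062, 0.0194]
tool_rot: [0.0, 0.001, 1.0, -0.001]
contact_force: [0.0, -0.4, 0.5]
gripper_width: 0.796
```

Request:
play_rows(
  commands=[
    {"dx": 0,"dy": 0,"dz": -3,"rx": 0,"ry": 0,"rz": 0,"claw": 0},
    {"dx": 0,"dy": 0,"dz": -7,"rx": 0,"ry": 0,"rz": 0,"claw": 0},
    {"dx": 0,"dy": 0,"dz": -11,"rx": 0,"ry": 0,"rz": 0,"claw": 0},
    {"dx": 0,"dy": 0,"dz": -15,"rx": 0,"ry": 0,"rz": 0,"claw": 0},
    {"dx": 0,"dy": 0,"dz": -19,"rx": 0,"ry": 0,"rz": 0,"claw": 0},
  ],
)

```text
time: 7.2
tool_pos: [0.4485, -0.0615, 0.2107]
tool_rot: [0.0, 0.001, 1.0, -0.001]
contact_force: [0.4, -0.4, -0.1]
gripper_width: 1.004
```

```bash
cat >> h.py <<'E'
def look(tag,side=True):
    t=grab_frame('top'); cv2.imwrite(f'pics/T{tag}.png',t); cv2.imwrite(f'pics/t{tag}.png',cv2.resize(t[140:280,60:400],None,fx=2.3,fy=2.3))
    cv2.imwrite(f'pics/dial{tag}.png',cv2.resize(t[228:260,108:160],None,fx=8,fy=8,interpolation=cv2.INTER_CUBIC))
    for c,ce,st in caps(t):
        if 150<ce[1]<260 and ce[0]>60: print(c,ce.round(1),st[4],onz('top',ce,.07).round(4))
    if side:
        s=grab_frame('side'); cv2.imwrite(f'pics/S{tag}.png',s); cv2.imwrite(f'pics/s{tag}.png',cv2.resize(s[110:350,110:360],None,fx=2.3,fy=2.3))
        for c,ce,st in caps(s):
            if ce[0]>160: print('  side',c,ce.round(1),st[4],onz('side',ce,.065).round(4))
E
python3 -c "
from h import *
plan(.524,-.284,.2,90)
look('6')"
```

```text
t 7.2 tcp [ 0.4485 -0.0615  0.2107] ty 89.9 tilt 0.1 j6 -1.87 w 1.004 F [ 0.4 -0.4 -0.1]
d [ -7.58 -22.23   1.11] r [-0.002  0.    -0.001] rows>= 4.7
yellow [316.6 206.4] 266 [ 0.5226 -0.284   0.07  ]
yellow [368.3 222.7] 283 [ 0.4706 -0.441   0.07  ]
blue [150.3 161.3] 196 [0.6699 0.2283 0.07  ]
blue [341.5 179.2] 247 [ 0.6063 -0.3646  0.07  ]
blue [342.4 203.2] 255 [ 0.5314 -0.364   0.07  ]
red [366.7 195.5] 273 [ 0.5543 -0.4404  0.07  ]
red [246.  216.3] 351 [ 0.4953 -0.0667  0.07  ]
red [343.6 230.4] 281 [ 0.4481 -0.364   0.07  ]
red [240.9 233.6] 347 [ 0.4429 -0.0504  0.07  ]
  side yellow [216.1 266.6] 330 [ 0.5214 -0.288   0.065 ]
  side blue [216.1 290.1] 379 [ 0.5299 -0.3678  0.065 ]
  side blue [247.1 291.4] 384 [ 0.6051 -0.3691  0.065 ]
  side red [173.9  57.4] 450 [-0.0063  1.7814  0.065 ]
  side red [181.6 289.4] 390 [ 0.4461 -0.3682  0.065 ]
  side red [222.8 313.2] 322 [ 0.5526 -0.4356  0.065 ]
```

View pics/t6.png

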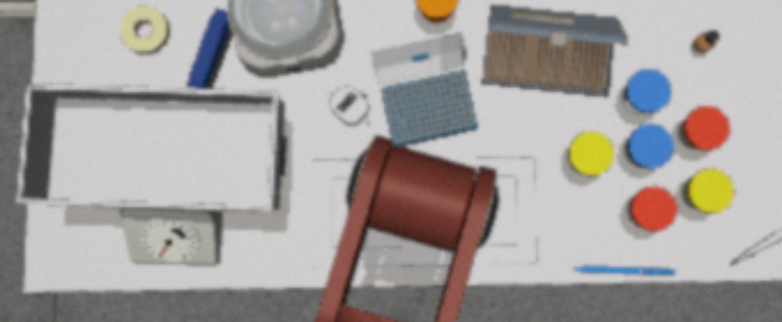

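View pics/s6.png

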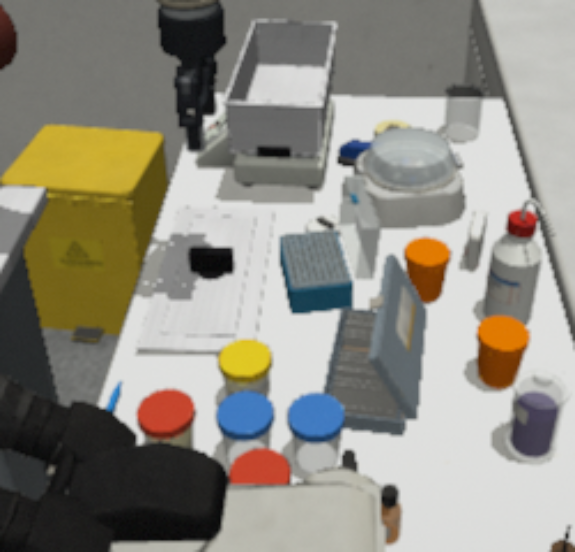

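View pics/dial6.png

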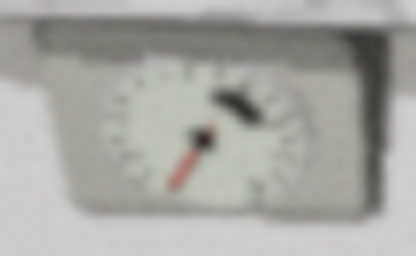

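The lid lies flat on the desk, the pointer is at empty (lower left) and the bin is empty. First cup: yellow, top view (316.6,206.4). Both views agree on (0.523,-0.284) at cap height, and it is not orange.

```bash
python3 -c "
from h import *
print(tri((316.6,206.4),(216.1,264.8)))
plan(.5226,-.284,.16,55)"
```

```text
(array([ 0.52192825, -0.2845249 ,  0.06814492]), np.float64(0.0018178403223433489))
t 7.3 tcp [ 0.4522 -0.0626  0.2165] ty 89.9 tilt 0.76 j6 -1.87 w 0.998 F [0.4 0.5 0.5]
d [ -7.   -22.1    5.85] r [-0.001  0.013  0.61 ] rows>= 4.8
```

Request:
play_rows(
  commands=[
    {"dx": -1.4,"dy": -4.5,"dz": 1,"rx": 0,"ry": 0.013,"rz": 0.14,"claw": 0},
    {"dx": -2.8,"dy": -9,"dz": 2,"rx": 0,"ry": 0.013,"rz": 0.28,"claw": 0},
    {"dx": -4.3,"dy": -13.5,"dz": 3,"rx": 0,"ry": 0.013,"rz": 0.42,"claw": 0},
    {"dx": -5.7,"dy": -18,"dz": 4.5,"rx": 0,"ry": 0.013,"rz": 0.56,"claw": 0},
    {"dx": -7,"dy": -22.1,"dz": 5.8,"rx": 0,"ry": 0.013,"rz": 0.61,"claw": 0},
  ],
)

```text
time: 7.8
tool_pos: [0.5225, -0.286, 0.1587]
tool_rot: [-0.0, 0.303, 0.953, -0.001]
contact_force: [0.0, -1.1, -0.4]
gripper_width: 1.002
```

```bash
python3 -c "
from h import *
plan(.5226,-.284,.039,55)"
```

```text
t 7.8 tcp [ 0.5225 -0.286   0.1587] ty 54.7 tilt 0.07 j6 -1.58 w 1.002 F [ 0.  -1.1 -0.4]
d [ 0.1   0.18 11.97] r [-0.001 -0.    -0.005] rows>= 2.4
```

Request:
play_rows(
  commands=[
    {"dx": 0.1,"dy": 0.1,"dz": 3,"rx": 0,"ry": 0,"rz": 0,"claw": 0},
    {"dx": 0.1,"dy": 0.1,"dz": 6.5,"rx": 0,"ry": 0,"rz": 0,"claw": 0},
    {"dx": 0.1,"dy": 0.1,"dz": 9.5,"rx": 0,"ry": 0,"rz": 0,"claw": 0},
    {"dx": 0.1,"dy": 0.1,"dz": 12,"rx": 0,"ry": 0,"rz": 0,"claw": 0},
    {"dx": 0.1,"dy": 0.1,"dz": 12,"rx": 0,"ry": 0,"rz": 0,"claw": 0},
  ],
)

```text
time: 8.3
tool_pos: [0.5186, -0.2822, 0.0329]
tool_rot: [-0.005, 0.303, 0.953, 0.001]
contact_force: [-1.0, 0.3, -1.1]
gripper_width: 0.998
```

```bash
python3 -c "
from h import *
plan(.5226,-.284,.039,55)"
```

```text
t 8.3 tcp [ 0.5186 -0.2822  0.0329] ty 54.7 tilt 0.63 j6 -1.58 w 0.998 F [-1.   0.3 -1.1]
d [-0.43  0.08 -0.61] r [-0.001 -0.011 -0.005] rows>= 0.2
```

Request:
play_rows(
  commands=[
    {"dx": -0.4,"dy": 0.1,"dz": -0.5,"rx": 0,"ry": -0.01,"rz": 0,"claw": 0},
    {"dx": -0.4,"dy": 0.1,"dz": -0.5,"rx": 0,"ry": -0.01,"rz": 0,"claw": 0.5},
    {"dx": -0.4,"dy": 0.1,"dz": -0.5,"rx": 0,"ry": -0.01,"rz": 0,"claw": 0.8},
    {"dx": -0.4,"dy": 0.1,"dz": -0.5,"rx": 0,"ry": -0.01,"rz": 0,"claw": 0.8},
  ],
)

```text
time: 8.7
tool_pos: [0.524, -0.2847, 0.0405]
tool_rot: [0.001, 0.303, 0.953, -0.001]
contact_force: [-0.9, 0.3, 5.0]
gripper_width: 0.686
```

Request:
play_rows(
  commands=[
    {"dx": 0,"dy": 0,"dz": 0,"rx": 0,"ry": 0,"rz": 0,"claw": 0.8},
    {"dx": 0,"dy": 0,"dz": -2,"rx": 0,"ry": 0,"rz": 0,"claw": 0.8},
    {"dx": 0,"dy": 0,"dz": -5,"rx": 0,"ry": 0,"rz": 0,"claw": 0.8},
    {"dx": 0,"dy": 0,"dz": -9,"rx": 0,"ry": 0,"rz": 0,"claw": 0.8},
    {"dx": 0,"dy": 0,"dz": -13,"rx": 0,"ry": 0,"rz": 0,"claw": 0.8},
  ],
)

```text
time: 9.2
tool_pos: [0.523, -0.2838, 0.171]
tool_rot: [0.001, 0.303, 0.953, -0.001]
contact_force: [0.9, 0.8, -0.5]
gripper_width: 0.69
```

```bash
python3 -c "
from h import *
plan(.5226,-.284,.27,87.5)
look('7')"
```

```text
t 9.2 tcp [ 0.523  -0.2838  0.171 ] ty 54.7 tilt 0.11 j6 -1.58 w 0.69 F [ 0.9  0.8 -0.5]
d [ 0.01 -0.05 -9.9 ] r [-0.002  0.001 -0.572] rows>= 3.8
yellow [369.3 223. ] 249 [ 0.4694 -0.444   0.07  ]
blue [150.3 161.4] 198 [0.6698 0.2281 0.07  ]
red [334.6 190.7] 578 [ 0.5706 -0.3416  0.07  ]
red [353.1 182.3] 358 [ 0.5961 -0.4003  0.07  ]
red [335.9 225.2] 880 [ 0.4643 -0.3411  0.07  ]
  side yellow [218.3 224. ] 261 [ 0.5085 -0.1103  0.065 ]
  side blue [216.  290.4] 383 [ 0.5298 -0.3686  0.065 ]
  side blue [247.  291.4] 385 [ 0.605  -0.3692  0.065 ]
  side red [212.8  94.3] 241 [0.3596 1.023  0.065 ]
  side red [181.7 289.4] 395 [ 0.4463 -0.3681  0.065 ]
  side red [222.8 313.2] 322 [ 0.5526 -0.4356  0.065 ]
```

View pics/s7.png

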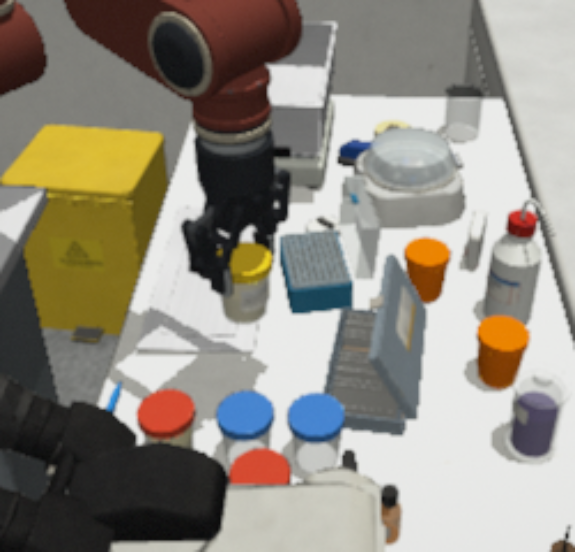

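```bash
python3 -c "
from h import *
t=cv2.imread('pics/T6.png')
cv2.imwrite('pics/bin6.png',cv2.resize(t[172:236,62:192],None,fx=6,fy=6,interpolation=cv2.INTER_CUBIC))
s=cv2.imread('pics/S6.png')
cv2.imwrite('pics/bins6.png',cv2.resize(s[110:195,190:270],None,fx=7,fy=7,interpolation=cv2.INTER_CUBIC))
"
```

```text
(no output)
```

View pics/bin6.png

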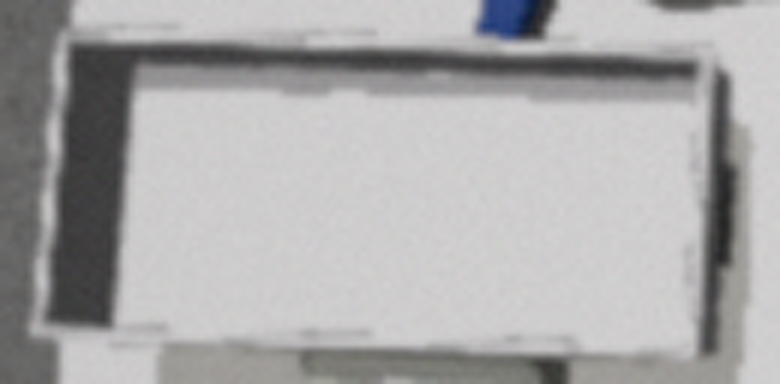

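View pics/bins6.png

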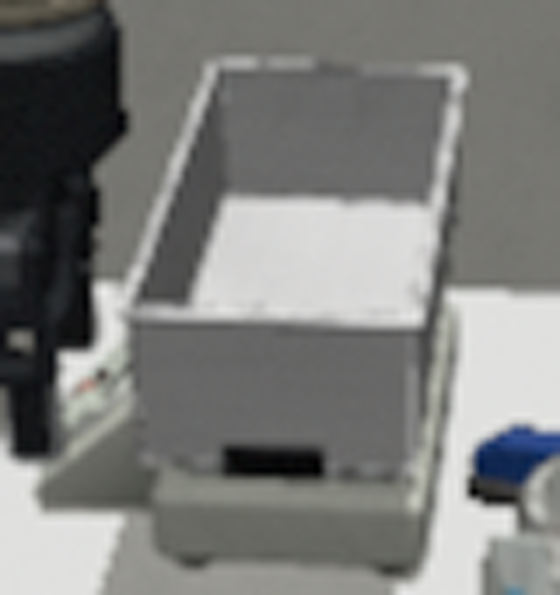

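Run:
```python
from h import *
T=np.array([(66,37),(716,52),(708,352),(35,328)])/6+[62,172]-.5
S=np.array([(467,68),(432,325),(128,317),(208,63)])/7+[190,110]-.5
Q=[]
for a,b in zip(T,S):
    p,e=tri(a,b); Q.append(p); print(p.round(4),round(e,4),onz('top',a,.176).round(4))
Q=np.array(Q);print('tri c',Q.mean(0))
P=np.array([onz('top',a,.176) for a in T]); print('c',P.mean(0), 'edges',[np.linalg.norm(P[i]-P[i-1]).round(3) for i in range(4)])
v=(P[0]-P[1])+(P[3]-P[2]); yaw=np.arctan2(-v[0],v[1]); print(np.degrees(yaw))
v=(P[0]-P[3])+(P[1]-P[2]); print(np.degrees(np.arctan2(v[1],v[0])))
```

```text
[0.6068 0.4231 0.1752] 0.004 [0.6047 0.4225 0.176 ]
[0.5965 0.1177 0.1734] 0.005 [0.5936 0.117  0.176 ]
[0.4536 0.12   0.1741] 0.0015 [0.4527 0.1196 0.176 ]
[0.4645 0.4309 0.1739] 0.008 [0.4683 0.4308 0.176 ]
tri c [0.53033218 0.27293472 0.17415554]
c [0.5298266  0.27245371 0.176     ] edges [np.float64(0.137), np.float64(0.306), np.float64(0.141), np.float64(0.312)]
-2.4743750804826274
-2.2686205265247743
```

Bin centre (0.530,0.273), rim at about 0.175, yaw −2.4°; the edges measured match the sizes given. Carrying the cup to slot (+33,+88), which is (0.567,0.360).

Request:
play_rows(
  commands=[
    {"dx": 0,"dy": 0,"dz": -4,"rx": 0,"ry": 0,"rz": 0,"claw": 0.8},
    {"dx": 0,"dy": 0,"dz": -8,"rx": 0,"ry": 0,"rz": -0.1,"claw": 0.8},
    {"dx": 0,"dy": 0,"dz": -11,"rx": 0,"ry": 0,"rz": -0.2,"claw": 0.8},
    {"dx": 1,"dy": 2,"dz": -12,"rx": 0,"ry": 0,"rz": -0.3,"claw": 0.8},
    {"dx": 3,"dy": 5,"dz": -12,"rx": 0,"ry": 0,"rz": -0.42,"claw": 0.8},
  ],
)

```text
time: 9.8
tool_pos: [0.5305, -0.2283, 0.3001]
tool_rot: [0.009, 0.097, 0.995, -0.006]
contact_force: [0.2, 0.5, -0.6]
gripper_width: 0.687
```

```bash
python3 -c "
from h import *
plan(.567,.36,.29,87.6)"
```

```text
t 9.8 tcp [ 0.5305 -0.2283  0.3001] ty 78.9 tilt 1.19 j6 -1.91 w 0.687 F [ 0.2  0.5 -0.6]
d [ 7.75 58.44  0.31] r [-0.011  0.018 -0.152] rows>= 11.8
```

Request:
play_rows(
  commands=[
    {"dx": 0.6,"dy": 4.5,"dz": 0.2,"rx": -0.01,"ry": 0.018,"rz": -0.05,"claw": 0.8},
    {"dx": 1.2,"dy": 9,"dz": 0.3,"rx": -0.01,"ry": 0.018,"rz": -0.1,"claw": 0.8},
    {"dx": 1.8,"dy": 13.5,"dz": 0.3,"rx": -0.01,"ry": 0.018,"rz": -0.15,"claw": 0.8},
    {"dx": 2.4,"dy": 18,"dz": 0.3,"rx": -0.01,"ry": 0.018,"rz": -0.152,"claw": 0.8},
    {"dx": 3,"dy": 22.5,"dz": 0.3,"rx": -0.01,"ry": 0.018,"rz": -0.152,"claw": 0.8},
  ],
)

```text
time: 10.3
tool_pos: [0.5438, 0.0, 0.2932]
tool_rot: [-0.001, 0.021, 1.0, -0.0]
contact_force: [0.5, 0.3, -1.4]
gripper_width: 0.682
```

```bash
python3 -c "
from h import *
plan(.567,.36,.29,87.6)"
```

```text
t 10.3 tcp [0.5438 0.     0.2932] ty 87.6 tilt 0.1 j6 -1.67 w 0.682 F [ 0.5  0.3 -1.4]
d [-0.81 36.06  0.29] r [-0.001 -0.001  0.   ] rows>= 7.2
```

Request:
play_rows(
  commands=[
    {"dx": -0.1,"dy": 4.5,"dz": 0,"rx": 0,"ry": 0,"rz": 0,"claw": 0.8},
    {"dx": -0.2,"dy": 9,"dz": 0,"rx": 0,"ry": 0,"rz": 0,"claw": 0.8},
    {"dx": -0.3,"dy": 13.5,"dz": 0,"rx": 0,"ry": 0,"rz": 0,"claw": 0.8},
    {"dx": -0.4,"dy": 18,"dz": 0,"rx": 0,"ry": 0,"rz": 0,"claw": 0.8},
    {"dx": -0.5,"dy": 22.5,"dz": 0,"rx": 0,"ry": 0,"rz": 0,"claw": 0.8},
  ],
)

```text
time: 10.8
tool_pos: [0.5576, 0.2265, 0.2917]
tool_rot: [-0.001, 0.021, 1.0, -0.001]
contact_force: [0.6, -0.2, -0.5]
gripper_width: 0.687
```

```bash
python3 -c "
from h import *
plan(.567,.36,.29,87.6)"
```

```text
t 10.8 tcp [0.5576 0.2265 0.2917] ty 87.6 tilt 0.18 j6 -1.27 w 0.687 F [ 0.6 -0.2 -0.5]
d [-0.39 13.38  0.15] r [-0.001 -0.003  0.   ] rows>= 2.7
```

Request:
play_rows(
  commands=[
    {"dx": -0.1,"dy": 4.5,"dz": 0,"rx": 0,"ry": 0,"rz": 0,"claw": 0.8},
    {"dx": -0.2,"dy": 9,"dz": 0,"rx": 0,"ry": 0,"rz": 0,"claw": 0.8},
    {"dx": -0.4,"dy": 13.3,"dz": 0,"rx": 0,"ry": 0,"rz": 0,"claw": 0.8},
    {"dx": -0.4,"dy": 13.3,"dz": 0,"rx": 0,"ry": 0,"rz": 0,"claw": 0.8},
  ],
)

```text
time: 11.2
tool_pos: [0.5658, 0.3636, 0.2891]
tool_rot: [-0.003, 0.018, 1.0, -0.0]
contact_force: [-0.8, 0.2, -1.5]
gripper_width: 0.689
```

```bash
python3 -c "
from h import *
plan(.567,.36,.14,87.6)
t=grab_frame('top');s=grab_frame('side')
cv2.imwrite('pics/g8.png',np.hstack([cv2.resize(t[140:260,60:200],None,fx=3,fy=3),cv2.resize(s[80:200,170:310],None,fx=3,fy=3)]))"
```

```text
t 11.2 tcp [0.5658 0.3636 0.2891] ty 87.9 tilt 0.33 j6 -1.07 w 0.689 F [-0.8  0.2 -1.5]
d [-0.22 -0.34 14.91] r [-0.001 -0.006  0.006] rows>= 3.0
```

View pics/g8.png

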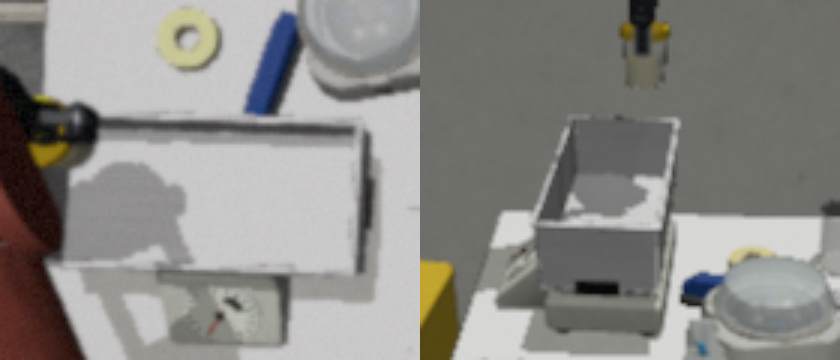

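Request:
play_rows(
  commands=[
    {"dx": -0.2,"dy": -0.3,"dz": 3,"rx": 0,"ry": -0.005,"rz": 0,"claw": 0.8},
    {"dx": -0.2,"dy": -0.3,"dz": 6.5,"rx": 0,"ry": -0.005,"rz": 0,"claw": 0.8},
    {"dx": -0.2,"dy": -0.3,"dz": 10,"rx": 0,"ry": -0.005,"rz": 0,"claw": 0.8},
    {"dx": -0.2,"dy": -0.3,"dz": 13,"rx": 0,"ry": -0.005,"rz": 0,"claw": 0.8},
    {"dx": -0.2,"dy": -0.3,"dz": 14,"rx": 0,"ry": -0.005,"rz": 0,"claw": 0.8},
  ],
)

```text
time: 11.8
tool_pos: [0.5653, 0.3537, 0.1447]
tool_rot: [-0.004, 0.021, 1.0, -0.003]
contact_force: [-1.4, -0.7, -1.4]
gripper_width: 0.686
```

```bash
python3 -c "
from h import *
plan(.567,.36,.130,87.6)"
```

```text
t 11.8 tcp [0.5653 0.3537 0.1447] ty 87.6 tilt 0.56 j6 -1.08 w 0.686 F [-1.4 -0.7 -1.4]
d [-0.15  0.65  1.46] r [-0.007 -0.007  0.   ] rows>= 0.3
```

Request:
play_rows(
  commands=[
    {"dx": -0.1,"dy": 0.4,"dz": 0.4,"rx": -0.007,"ry": -0.007,"rz": 0,"claw": 0.8},
    {"dx": -0.1,"dy": 0.4,"dz": 0.8,"rx": -0.007,"ry": -0.007,"rz": 0,"claw": 0.8},
    {"dx": -0.1,"dy": 0.4,"dz": 1.2,"rx": -0.007,"ry": -0.007,"rz": 0,"claw": 0.8},
    {"dx": -0.1,"dy": 0.4,"dz": 1.5,"rx": -0.007,"ry": -0.007,"rz": 0,"claw": 0.8},
  ],
)

```text
time: 12.2
tool_pos: [0.5673, 0.3579, 0.1312]
tool_rot: [0.001, 0.021, 1.0, 0.001]
contact_force: [0.1, 0.3, 0.5]
gripper_width: 0.688
```

```bash
python3 -c "
from h import *
plan(.567,.36,.130,87.6)"
```

```text
t 12.2 tcp [0.5673 0.3579 0.1312] ty 87.6 tilt 0.17 j6 -1.08 w 0.688 F [0.1 0.3 0.5]
d [0.04 0.21 0.12] r [0.001 0.003 0.   ] rows>= 0.1
```

The floor has taken the weight. Releasing partly, then rising.

Request:
play_rows(
  commands=[
    {"dx": 0,"dy": 0,"dz": 0,"rx": 0,"ry": 0,"rz": 0,"claw": 0.25},
    {"dx": 0,"dy": 0,"dz": 0,"rx": 0,"ry": 0,"rz": 0,"claw": 0.15},
    {"dx": 0,"dy": 0,"dz": 0,"rx": 0,"ry": 0,"rz": 0,"claw": 0.15},
    {"dx": 0,"dy": 0,"dz": -2,"rx": 0,"ry": 0,"rz": 0,"claw": 0.15},
    {"dx": 0,"dy": 0,"dz": -5,"rx": 0,"ry": 0,"rz": 0,"claw": 0.15},
  ],
)

```text
time: 12.7
tool_pos: [0.5658, 0.3572, 0.1792]
tool_rot: [-0.001, 0.021, 1.0, -0.0]
contact_force: [0.4, 0.1, 0.2]
gripper_width: 0.849
```

Request:
play_rows(
  commands=[
    {"dx": 0,"dy": 0,"dz": -4,"rx": 0,"ry": 0,"rz": 0,"claw": 0.15},
    {"dx": 0,"dy": 0,"dz": -8,"rx": 0,"ry": 0,"rz": 0,"claw": 0},
    {"dx": 0,"dy": -4,"dz": -10,"rx": 0,"ry": 0,"rz": 0,"claw": 0},
    {"dx": 0,"dy": -8,"dz": -10,"rx": 0,"ry": 0,"rz": 0,"claw": 0},
    {"dx": 0,"dy": -12,"dz": -10,"rx": 0,"ry": 0,"rz": 0,"claw": 0},
  ],
)

```text
time: 13.2
tool_pos: [0.5614, 0.2366, 0.2817]
tool_rot: [0.001, 0.02, 1.0, 0.0]
contact_force: [-0.0, -0.5, -0.3]
gripper_width: 0.999
```

```bash
python3 -c "
from h import *
plan(.531,-.364,.2,75)
look('9')"
```

```text
t 13.2 tcp [0.5614 0.2366 0.2817] ty 87.7 tilt 0.12 j6 -1.25 w 0.999 F [-0.  -0.5 -0.3]
d [  0.63 -60.14   8.16] r [0.    0.002 0.221] rows>= 12.1
yellow [ 97.1 195.4] 162 [0.5657 0.3888 0.07  ]
yellow [368.3 222.7] 283 [ 0.4706 -0.441   0.07  ]
blue [150.4 161.1] 195 [0.6707 0.228  0.07  ]
blue [341.4 179.2] 244 [ 0.6064 -0.3644  0.07  ]
blue [342.3 203.2] 258 [ 0.5313 -0.3638  0.07  ]
red [ 81.1 155.8] 644 [0.69   0.4425 0.07  ]
red [ 83.5 173.7] 495 [0.6335 0.4329 0.07  ]
red [366.7 195.5] 271 [ 0.5543 -0.4404  0.07  ]
red [116.4 225.8] 210 [0.472  0.3273 0.07  ]
red [ 68.9 235.4] 146 [0.4451 0.4695 0.07  ]
red [ 87.  229.5] 301 [0.4621 0.4156 0.07  ]
red [343.7 230.5] 279 [ 0.4479 -0.3642  0.07  ]
  side blue [216.1 290.1] 360 [ 0.53   -0.3675  0.065 ]
  side blue [247.2 290.9] 364 [ 0.6053 -0.3676  0.065 ]
  side red [169.1   6.9] 361 [-0.5434  4.1517  0.065 ]
  side red [181.6 289.2] 380 [ 0.4459 -0.3676  0.065 ]
  side red [222.8 313.2] 323 [ 0.5526 -0.4355  0.065 ]
```

View pics/t9.png

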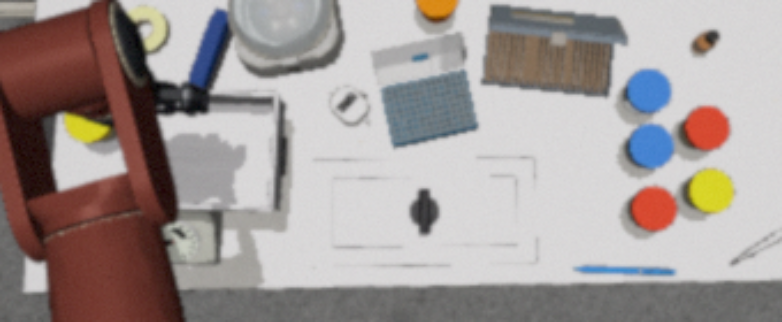

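View pics/s9.png

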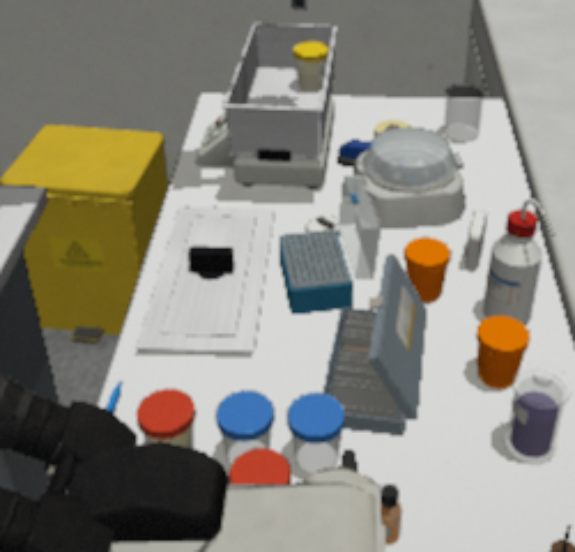

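Cup 1 stands upright in the bin. Travelling to the next, blue at (342.3,203.2); I'll read the dial on the way once it has settled.

Request:
play_rows(
  commands=[
    {"dx": 0,"dy": -5,"dz": 0,"rx": 0,"ry": 0,"rz": 0.04,"claw": 0},
    {"dx": 0.1,"dy": -9.8,"dz": 0,"rx": 0,"ry": 0,"rz": 0.08,"claw": 0},
    {"dx": 0.2,"dy": -14.6,"dz": 0,"rx": 0,"ry": 0,"rz": 0.12,"claw": 0},
    {"dx": 0.3,"dy": -19.4,"dz": 0,"rx": 0,"ry": 0,"rz": 0.16,"claw": 0},
    {"dx": 0.4,"dy": -24,"dz": 0,"rx": 0,"ry": 0,"rz": 0.2,"claw": 0},
  ],
)

```text
time: 13.8
tool_pos: [0.5463, -0.007, 0.2816]
tool_rot: [0.001, 0.123, 0.992, -0.001]
contact_force: [0.7, -0.5, 0.4]
gripper_width: 0.997
```

```bash
python3 -c "
from h import *
plan(.5313,-.364,.2,75)
look('10',0)"
```

```text
t 13.8 tcp [ 0.5463 -0.007   0.2816] ty 75.9 tilt 0.13 j6 -1.47 w 0.997 F [ 0.7 -0.5  0.4]
d [ -7.26 -34.97   8.22] r [-0.001  0.002  0.015] rows>= 7.3
yellow [ 98.7 190.9] 347 [0.5795 0.3845 0.07  ]
yellow [368.4 222.7] 282 [ 0.4705 -0.4411  0.07  ]
blue [150.1 161.7] 200 [0.6687 0.2287 0.07  ]
blue [341.4 179.2] 246 [ 0.6061 -0.3644  0.07  ]
blue [342.4 203.2] 256 [ 0.5313 -0.364   0.07  ]
red [214.4 161.2] 434 [0.668  0.0294 0.07  ]
red [211.4 180.9] 419 [0.6059 0.0388 0.07  ]
red [366.7 195.5] 272 [ 0.5544 -0.4405  0.07  ]
red [343.7 230.4] 281 [ 0.448  -0.3642  0.07  ]
red [192.1 235.7] 214 [0.4387 0.0976 0.07  ]
red [216.9 240.3] 137 [0.4238 0.0227 0.07  ]
```

View pics/dial10.png

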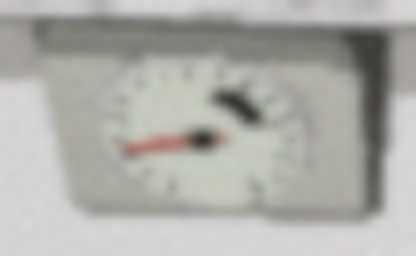

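The pointer has moved to about 0.8 rad after one cup. I'll refine the reading later; on to the blue cup.

Request:
play_rows(
  commands=[
    {"dx": -1,"dy": -4.8,"dz": 0,"rx": 0,"ry": 0,"rz": 0.015,"claw": 0},
    {"dx": -2,"dy": -9.6,"dz": 0,"rx": 0,"ry": 0,"rz": 0.015,"claw": 0},
    {"dx": -3,"dy": -14.4,"dz": 1,"rx": 0,"ry": 0,"rz": 0.015,"claw": 0},
    {"dx": -4,"dy": -19.2,"dz": 2,"rx": 0,"ry": 0,"rz": 0.015,"claw": 0},
    {"dx": -5,"dy": -24,"dz": 4,"rx": 0,"ry": 0,"rz": 0.015,"claw": 0},
  ],
)

```text
time: 14.35
tool_pos: [0.5355, -0.2524, 0.2479]
tool_rot: [0.003, 0.134, 0.991, -0.004]
contact_force: [1.3, 0.6, -0.3]
gripper_width: 1.002
```

```bash
python3 -c "
from h import *
plan(.5313,-.364,.16,75)"
```

```text
t 14.35 tcp [ 0.5355 -0.2524  0.2479] ty 74.6 tilt 0.57 j6 -1.87 w 1.002 F [ 1.3  0.6 -0.3]
d [ -2.5  -10.81   8.88] r [-0.007  0.007 -0.007] rows>= 2.8
```

Request:
play_rows(
  commands=[
    {"dx": -0.8,"dy": -3.5,"dz": 2,"rx": -0.007,"ry": 0.007,"rz": 0,"claw": 0},
    {"dx": -1.6,"dy": -7,"dz": 5,"rx": -0.007,"ry": 0.007,"rz": 0,"claw": 0},
    {"dx": -2.4,"dy": -10.6,"dz": 8,"rx": -0.007,"ry": 0.007,"rz": 0,"claw": 0},
    {"dx": -2.4,"dy": -10.6,"dz": 9,"rx": -0.007,"ry": 0.007,"rz": 0,"claw": 0},
    {"dx": -2.4,"dy": -10.6,"dz": 9,"rx": -0.007,"ry": 0.007,"rz": 0,"claw": 0},
  ],
)

```text
time: 14.85
tool_pos: [0.5301, -0.3608, 0.156]
tool_rot: [-0.002, 0.134, 0.991, 0.002]
contact_force: [-0.3, 0.2, 0.3]
gripper_width: 1.004
```

```bash
python3 -c "
from h import *
look('11')
plan(.5313,-.364,.038,75)"
```

```text
yellow [ 98.7 190.9] 347 [0.5795 0.3845 0.07  ]
yellow [367.9 219.3] 132 [ 0.4808 -0.4403  0.07  ]
blue [150.2 161.6] 204 [0.669  0.2285 0.07  ]
blue [341.2 179. ] 233 [ 0.607  -0.3637  0.07  ]
  side blue [216.1 290.4] 378 [ 0.53   -0.3687  0.065 ]
  side blue [247.1 291.4] 386 [ 0.6051 -0.3692  0.065 ]
  side red [215.3 118.9] 324 [0.411  0.6842 0.065 ]
  side red [181.5 289.5] 380 [ 0.446  -0.3685  0.065 ]
  side red [222.8 313.2] 322 [ 0.5526 -0.4356  0.065 ]
t 14.95 tcp [ 0.5318 -0.3609  0.1597] ty 74.7 tilt 0.04 j6 -2.02 w 1.002 F [ 0.6 -0.9  0.4]
d [-0.03 -0.31 12.17] r [-0.     0.001 -0.006] rows>= 2.4
```

View pics/s11.png

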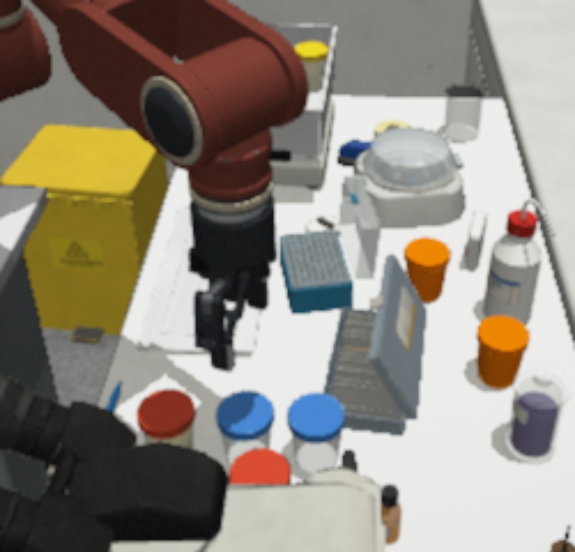

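View pics/dial11.png

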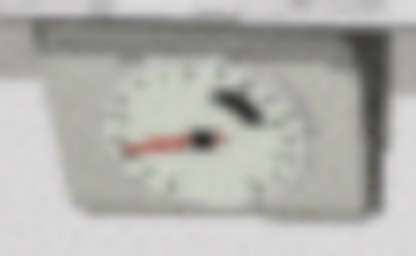

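```bash
python3 -c "
from h import *
print((proj('side',[[.5318,-.361,.16],[.5205,-.402,.17],[.5313,-.364,.07]])-[110,110])*2.3)"
```

```text
[[241.86721608 343.49520875]
 [224.75347944 365.47077851]
 [245.44200584 408.35524037]]
```

Consistent. Descending in two stages.

Request:
play_rows(
  commands=[
    {"dx": 0,"dy": -0.3,"dz": 3,"rx": 0,"ry": 0,"rz": 0,"claw": 0},
    {"dx": 0,"dy": -0.3,"dz": 5.5,"rx": 0,"ry": 0,"rz": 0,"claw": 0},
    {"dx": 0,"dy": -0.3,"dz": 7.5,"rx": 0,"ry": 0,"rz": 0,"claw": 0},
    {"dx": 0,"dy": -0.3,"dz": 7.5,"rx": 0,"ry": 0,"rz": 0,"claw": 0},
  ],
)

```text
time: 15.35
tool_pos: [0.5306, -0.3615, 0.0832]
tool_rot: [-0.001, 0.132, 0.991, 0.001]
contact_force: [0.3, 0.4, -0.0]
gripper_width: 1.002
```

```bash
python3 -c "
from h import *
plan(.5313,-.364,.04,75)"
```

```text
t 15.35 tcp [ 0.5306 -0.3615  0.0832] ty 74.8 tilt 0.15 j6 -2.02 w 1.002 F [ 0.3  0.4 -0. ]
d [-0.14 -0.23  4.32] r [ 0.001 -0.002 -0.004] rows>= 0.9
```

Request:
play_rows(
  commands=[
    {"dx": -0.1,"dy": -0.2,"dz": 2,"rx": 0,"ry": 0,"rz": 0,"claw": 0},
    {"dx": -0.1,"dy": -0.2,"dz": 4.2,"rx": 0,"ry": 0,"rz": 0,"claw": 0},
    {"dx": -0.1,"dy": -0.2,"dz": 4.2,"rx": 0,"ry": 0,"rz": 0,"claw": 0},
    {"dx": -0.1,"dy": -0.2,"dz": 4.2,"rx": 0,"ry": 0,"rz": 0,"claw": 0.5},
    {"dx": -0.1,"dy": -0.2,"dz": 4.2,"rx": 0,"ry": 0,"rz": 0,"claw": 0.8},
  ],
)

```text
time: 15.85
tool_pos: [0.5326, -0.3646, 0.0443]
tool_rot: [0.001, 0.132, 0.991, -0.001]
contact_force: [-2.3, -1.0, 22.5]
gripper_width: 0.694
```

Request:
play_rows(
  commands=[
    {"dx": 0,"dy": 0,"dz": 0,"rx": 0,"ry": 0,"rz": 0,"claw": 0.8},
    {"dx": 0,"dy": 0,"dz": 0,"rx": 0,"ry": 0,"rz": 0,"claw": 0.8},
  ],
)

```text
time: 16.05
tool_pos: [0.5335, -0.3653, 0.0462]
tool_rot: [0.002, 0.132, 0.991, -0.001]
contact_force: [0.3, -0.6, -0.7]
gripper_width: 0.686
```

Request:
play_rows(
  commands=[
    {"dx": 0,"dy": 0,"dz": -2,"rx": 0,"ry": 0,"rz": 0,"claw": 0.8},
    {"dx": 0,"dy": 0,"dz": -6,"rx": 0,"ry": 0,"rz": 0,"claw": 0.8},
    {"dx": 0,"dy": 0,"dz": -10,"rx": 0,"ry": 0,"rz": 0,"claw": 0.8},
    {"dx": 0,"dy": 0,"dz": -14,"rx": 0,"ry": 0,"rz": 0,"claw": 0.8},
    {"dx": 0,"dy": 0,"dz": -18,"rx": 0,"ry": 0,"rz": 0,"claw": 0.8},
  ],
)

```text
time: 16.55
tool_pos: [0.5326, -0.3645, 0.2279]
tool_rot: [0.002, 0.132, 0.991, -0.001]
contact_force: [0.9, -0.5, -0.3]
gripper_width: 0.685
```

```bash
python3 -c "
from h import *
look('12')
plan(.5593,.1837,.29,87.6)"
```

```text
yellow [ 98.7 190.9] 346 [0.5794 0.3845 0.07  ]
yellow [371.5 219.7] 134 [ 0.4795 -0.4512  0.07  ]
blue [150.2 161.6] 204 [0.669  0.2285 0.07  ]
blue [341.2 178.1] 206 [ 0.6098 -0.3638  0.07  ]
red [401.7 174.6] 396 [ 0.6181 -0.5534  0.07  ]
red [388.2 187. ] 382 [ 0.5799 -0.5088  0.07  ]
red [414.4 198.8] 191 [ 0.542  -0.5879  0.07  ]
red [362.3 226. ] 427 [ 0.4606 -0.422   0.07  ]
  side blue [219.2 227.3] 203 [ 0.5126 -0.1262  0.065 ]
  side blue [247.  291.4] 385 [ 0.605  -0.3692  0.065 ]
  side red [215.4  82.4] 286 [0.3507 1.2302 0.065 ]
  side red [181.6 289.5] 383 [ 0.4462 -0.3683  0.065 ]
  side red [222.8 313.2] 322 [ 0.5526 -0.4356  0.065 ]
t 16.65 tcp [ 0.5356 -0.3671  0.2353] ty 74.8 tilt 1.08 j6 -2.02 w 0.683 F [-0.1  0.1 -0.2]
d [12.03 53.73 -6.11] r [-0.01   0.016 -0.223] rows>= 11.1
```

View pics/s12.png

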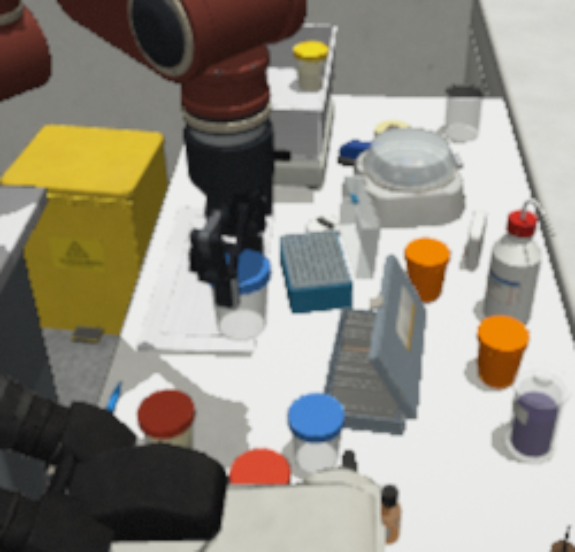

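The blue cup is held upright. To slot (+33,−88) at (0.559,0.184).

Request:
play_rows(
  commands=[
    {"dx": 0.5,"dy": 2,"dz": -3,"rx": -0.01,"ry": 0.016,"rz": -0.04,"claw": 0.8},
    {"dx": 1.5,"dy": 6,"dz": -5.5,"rx": -0.01,"ry": 0.016,"rz": -0.08,"claw": 0.8},
    {"dx": 2.5,"dy": 10.5,"dz": -5.5,"rx": -0.01,"ry": 0.016,"rz": -0.12,"claw": 0.8},
    {"dx": 3.5,"dy": 15,"dz": -5.5,"rx": -0.01,"ry": 0.016,"rz": -0.16,"claw": 0.8},
    {"dx": 4.5,"dy": 19.5,"dz": -5.5,"rx": -0.01,"ry": 0.016,"rz": -0.2,"claw": 0.8},
  ],
)

```text
time: 17.15
tool_pos: [0.5419, -0.1647, 0.2873]
tool_rot: [-0.0, 0.032, 0.999, 0.0]
contact_force: [1.2, 0.3, -0.9]
gripper_width: 0.682
```

```bash
python3 -c "
from h import *
plan(.5593,.1837,.29,87.6)"
```

```text
t 17.15 tcp [ 0.5419 -0.1647  0.2873] ty 86.3 tilt 0.04 j6 -1.93 w 0.682 F [ 1.2  0.3 -0.9]
d [ 0.49 34.88 -0.25] r [ 0.001 -0.    -0.022] rows>= 7.0
```

Request:
play_rows(
  commands=[
    {"dx": 0,"dy": 4.5,"dz": 0,"rx": 0,"ry": 0,"rz": -0.022,"claw": 0.8},
    {"dx": 0.1,"dy": 9,"dz": 0,"rx": 0,"ry": 0,"rz": -0.022,"claw": 0.8},
    {"dx": 0.2,"dy": 13.5,"dz": 0,"rx": 0,"ry": 0,"rz": -0.022,"claw": 0.8},
    {"dx": 0.3,"dy": 18,"dz": 0,"rx": 0,"ry": 0,"rz": -0.022,"claw": 0.8},
    {"dx": 0.4,"dy": 22.5,"dz": 0,"rx": 0,"ry": 0,"rz": -0.022,"claw": 0.8},
  ],
)

```text
time: 17.65
tool_pos: [0.5516, 0.0619, 0.2865]
tool_rot: [-0.001, 0.021, 1.0, 0.0]
contact_force: [0.5, -0.7, -0.8]
gripper_width: 0.684
```

Request:
play_rows(
  commands=[
    {"dx": 0,"dy": 4,"dz": 0,"rx": 0,"ry": 0,"rz": 0,"claw": 0.8},
    {"dx": 0,"dy": 8,"dz": 0,"rx": 0,"ry": 0,"rz": 0,"claw": 0.8},
    {"dx": 0,"dy": 12,"dz": 0,"rx": 0,"ry": 0,"rz": 0,"claw": 0.8},
    {"dx": 0,"dy": 12,"dz": 0,"rx": 0,"ry": 0,"rz": 0,"claw": 0.8},
    {"dx": 0,"dy": 12,"dz": 0,"rx": 0,"ry": 0,"rz": 0,"claw": 0.8},
  ],
)

```text
time: 18.15
tool_pos: [0.5561, 0.1824, 0.2855]
tool_rot: [-0.001, 0.02, 1.0, -0.0]
contact_force: [0.6, -0.4, -1.1]
gripper_width: 0.687
```

```bash
python3 -c "
from h import *
plan(.5593,.1837,.15,87.6)"
```

```text
t 18.15 tcp [0.5561 0.1824 0.2855] ty 87.7 tilt 0.17 j6 -1.34 w 0.687 F [ 0.6 -0.4 -1.1]
d [-0.35  0.15 13.55] r [-0.    -0.003  0.002] rows>= 2.7
```

Request:
play_rows(
  commands=[
    {"dx": -0.3,"dy": 0.1,"dz": 3,"rx": 0,"ry": 0,"rz": 0,"claw": 0.8},
    {"dx": -0.3,"dy": 0.1,"dz": 6,"rx": 0,"ry": 0,"rz": 0,"claw": 0.8},
    {"dx": -0.3,"dy": 0.1,"dz": 9.5,"rx": 0,"ry": 0,"rz": 0,"claw": 0.8},
    {"dx": -0.3,"dy": 0.1,"dz": 12.5,"rx": 0,"ry": 0,"rz": 0,"claw": 0.8},
    {"dx": -0.3,"dy": 0.1,"dz": 13.5,"rx": 0,"ry": 0,"rz": 0,"claw": 0.8},
  ],
)

```text
time: 18.65
tool_pos: [0.5562, 0.1813, 0.1458]
tool_rot: [-0.005, 0.021, 1.0, -0.001]
contact_force: [-0.6, -0.1, -2.5]
gripper_width: 0.686
```

```bash
python3 -c "
from h import *
plan(.5593,.1837,.132,87.6)"
```

```text
t 18.65 tcp [0.5562 0.1813 0.1458] ty 87.6 tilt 0.6 j6 -1.34 w 0.686 F [-0.6 -0.1 -2.5]
d [-0.31  0.26  1.38] r [-0.002 -0.01  -0.   ] rows>= 0.3
```

Request:
play_rows(
  commands=[
    {"dx": -0.2,"dy": 0.2,"dz": 0.4,"rx": 0,"ry": -0.01,"rz": 0,"claw": 0.8},
    {"dx": -0.2,"dy": 0.2,"dz": 0.8,"rx": 0,"ry": -0.01,"rz": 0,"claw": 0.8},
    {"dx": -0.2,"dy": 0.2,"dz": 1.2,"rx": 0,"ry": -0.01,"rz": 0,"claw": 0.8},
    {"dx": -0.2,"dy": 0.2,"dz": 1.5,"rx": 0,"ry": -0.01,"rz": 0,"claw": 0.8},
    {"dx": -0.2,"dy": 0.2,"dz": 1.5,"rx": 0,"ry": -0.01,"rz": 0,"claw": 0.8},
  ],
)

```text
time: 19.15
tool_pos: [0.5584, 0.1833, 0.1313]
tool_rot: [0.0, 0.021, 1.0, -0.001]
contact_force: [-0.3, 0.3, -1.1]
gripper_width: 0.689
```

```bash
python3 -c "
from h import *
plan(.5593,.1837,.130,87.6)"
```

```text
t 19.15 tcp [0.5584 0.1833 0.1313] ty 87.6 tilt 0.12 j6 -1.34 w 0.689 F [-0.3  0.3 -1.1]
d [-0.09  0.05  0.13] r [-0.002  0.001 -0.   ] rows>= 0.0
```

Request:
play_rows(
  commands=[
    {"dx": 0,"dy": 0,"dz": 0.2,"rx": 0,"ry": 0,"rz": 0,"claw": 0.8},
    {"dx": 0,"dy": 0,"dz": 0.4,"rx": 0,"ry": 0,"rz": 0,"claw": 0.8},
    {"dx": 0,"dy": 0,"dz": 0.4,"rx": 0,"ry": 0,"rz": 0,"claw": 0.8},
  ],
)

```text
time: 19.45
tool_pos: [0.5586, 0.1834, 0.1274]
tool_rot: [0.0, 0.021, 1.0, -0.001]
contact_force: [0.6, -0.1, -0.5]
gripper_width: 0.684
```

Request:
play_rows(
  commands=[
    {"dx": 0,"dy": 0,"dz": 0,"rx": 0,"ry": 0,"rz": 0,"claw": 0.25},
    {"dx": 0,"dy": 0,"dz": 0,"rx": 0,"ry": 0,"rz": 0,"claw": 0.15},
    {"dx": 0,"dy": 0,"dz": 0,"rx": 0,"ry": 0,"rz": 0,"claw": 0.15},
    {"dx": 0,"dy": 0,"dz": -2,"rx": 0,"ry": 0,"rz": 0,"claw": 0.15},
    {"dx": 0,"dy": 0,"dz": -5,"rx": 0,"ry": 0,"rz": 0,"claw": 0.15},
  ],
)

```text
time: 19.95
tool_pos: [0.5569, 0.1831, 0.1753]
tool_rot: [-0.002, 0.021, 1.0, -0.001]
contact_force: [0.3, -0.2, -0.2]
gripper_width: 0.853
```

Request:
play_rows(
  commands=[
    {"dx": 0,"dy": 0,"dz": -4,"rx": 0,"ry": 0,"rz": 0,"claw": 0.15},
    {"dx": 0,"dy": 0,"dz": -8,"rx": 0,"ry": 0,"rz": 0,"claw": 0},
    {"dx": 0,"dy": -4,"dz": -10,"rx": 0,"ry": 0,"rz": 0.1,"claw": 0},
    {"dx": 0,"dy": -8,"dz": -10,"rx": 0,"ry": 0,"rz": 0.2,"claw": 0},
    {"dx": 0,"dy": -13,"dz": -10,"rx": 0,"ry": 0,"rz": 0.2,"claw": 0},
  ],
)

```text
time: 20.45
tool_pos: [0.5523, 0.0531, 0.2776]
tool_rot: [-0.0, 0.12, 0.993, -0.001]
contact_force: [1.3, -0.9, -0.5]
gripper_width: 0.997
```

```bash
python3 -c "
from h import *
plan(.5593,.1837,.130,87.6)
look('13')"
```

```text
t 20.45 tcp [0.5523 0.0531 0.2776] ty 76.2 tilt 0.17 j6 -1.37 w 0.997 F [ 1.3 -0.9 -0.5]
d [ 2.43 12.89 14.72] r [-0.003 -0.    -0.199] rows>= 3.9
yellow [ 99.2 191.1] 342 [0.5788 0.383  0.07  ]
yellow [368.3 222.7] 281 [ 0.4705 -0.441   0.07  ]
blue [341.4 179.2] 244 [ 0.6064 -0.3644  0.07  ]
red [180.3 158.7] 450 [0.677  0.1355 0.07  ]
red [179.8 178.3] 426 [0.6155 0.1363 0.07  ]
red [366.8 195.4] 269 [ 0.5546 -0.4407  0.07  ]
red [343.6 230.4] 282 [ 0.448  -0.3641  0.07  ]
red [167.4 233.8] 251 [0.4456 0.1726 0.07  ]
red [191.7 236.1] 127 [0.4375 0.0988 0.07  ]
  side blue [247.2 291.2] 378 [ 0.6054 -0.3686  0.065 ]
  side red [181.6 289.3] 383 [ 0.4461 -0.3678  0.065 ]
  side red [222.8 313.2] 321 [ 0.5527 -0.4356  0.065 ]
```

View pics/s13.png

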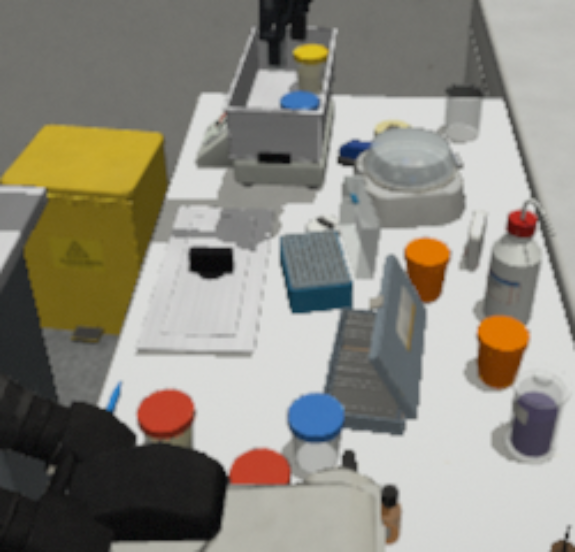

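View pics/t13.png

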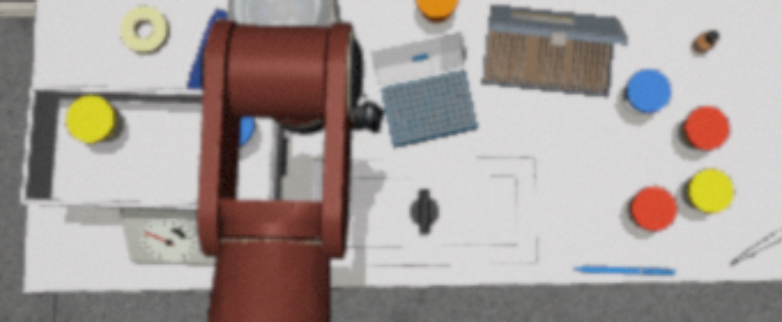

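Two cups are upright in the bin. Next is the red cup at top-view (343.6,230.4), which is (0.448,−0.364). It agrees in both views and is clearly red, not orange.

```bash
python3 -c "
from h import *
plan(.448,-.364,.25,60)"
```

```text
t 20.55 tcp [0.5519 0.049  0.2764] ty 75.8 tilt 0.33 j6 -1.37 w 0.997 F [0.1 0.6 0. ]
d [ -0.08 -42.57   2.87] r [-0.006 -0.001  0.275] rows>= 8.5
```

Request:
play_rows(
  commands=[
    {"dx": 0,"dy": -4.8,"dz": 0,"rx": -0.006,"ry": 0,"rz": 0.06,"claw": 0},
    {"dx": 0,"dy": -9.6,"dz": 0,"rx": -0.006,"ry": 0,"rz": 0.12,"claw": 0},
    {"dx": 0,"dy": -14.4,"dz": 0.5,"rx": -0.006,"ry": 0,"rz": 0.18,"claw": 0},
    {"dx": 0,"dy": -19.2,"dz": 1,"rx": -0.006,"ry": 0,"rz": 0.24,"claw": 0},
    {"dx": 0,"dy": -24,"dz": 1.5,"rx": -0.006,"ry": 0,"rz": 0.275,"claw": 0},
  ],
)

```text
time: 21.05
tool_pos: [0.4925, -0.1849, 0.2628]
tool_rot: [-0.0, 0.259, 0.966, 0.0]
contact_force: [0.5, -0.5, -0.7]
gripper_width: 0.999
```

```bash
python3 -c "
from h import *
look('14',0)
plan(.448,-.364,.16,60)"
```

```text
yellow [ 99.2 191.1] 343 [0.5788 0.3828 0.07  ]
yellow [368.3 222.7] 283 [ 0.4706 -0.441   0.07  ]
blue [150.2 161.5] 204 [0.6695 0.2285 0.07  ]
blue [341.5 179.2] 246 [ 0.6062 -0.3645  0.07  ]
blue [159.9 193.5] 307 [0.569  0.1971 0.07  ]
red [313.6 190.9] 417 [ 0.5706 -0.2764  0.07  ]
red [366.7 195.5] 273 [ 0.5544 -0.4404  0.07  ]
red [304.8 208.4] 383 [ 0.5171 -0.2475  0.07  ]
red [343.7 230.4] 281 [ 0.448  -0.3642  0.07  ]
red [267.3 252.4] 130 [ 0.3853 -0.1296  0.07  ]
t 21.1 tcp [ 0.4904 -0.1909  0.2616] ty 59.6 tilt 0.3 j6 -1.55 w 0.999 F [-1.6 -4.1 -0.2]
d [ -5.13 -17.02  10.24] r [-0.005 -0.001 -0.008] rows>= 4.1
```

View pics/dial14.png

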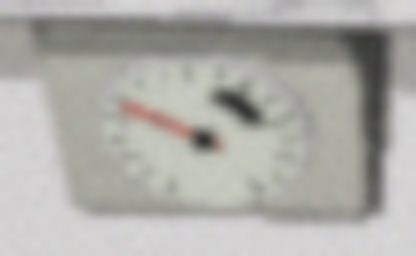

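Request:
play_rows(
  commands=[
    {"dx": -1.3,"dy": -4.3,"dz": 1.5,"rx": 0,"ry": 0,"rz": 0,"claw": 0},
    {"dx": -2.6,"dy": -8.6,"dz": 4,"rx": 0,"ry": 0,"rz": 0,"claw": 0},
    {"dx": -3.9,"dy": -12.9,"dz": 7,"rx": 0,"ry": 0,"rz": 0,"claw": 0},
    {"dx": -5.1,"dy": -17,"dz": 10,"rx": 0,"ry": 0,"rz": 0,"claw": 0},
    {"dx": -5.1,"dy": -17,"dz": 10,"rx": 0,"ry": 0,"rz": 0,"claw": 0},
  ],
)

```text
time: 21.6
tool_pos: [0.4456, -0.3647, 0.1583]
tool_rot: [-0.004, 0.264, 0.964, -0.001]
contact_force: [0.8, 1.0, -0.2]
gripper_width: 1.001
```

Request:
play_rows(
  commands=[
    {"dx": 0,"dy": 0,"dz": 0,"rx": 0,"ry": 0,"rz": 0,"claw": 0},
  ],
)

```text
time: 21.7
tool_pos: [0.4452, -0.3647, 0.1569]
tool_rot: [-0.005, 0.265, 0.964, -0.0]
contact_force: [0.0, 0.3, 0.5]
gripper_width: 0.996
```

```bash
python3 -c "
from h import *
look('15')
plan(.448,-.364,.08,60)"
```

```text
yellow [ 99.2 191.2] 342 [0.5787 0.3829 0.07  ]
blue [150.1 161.8] 201 [0.6685 0.2287 0.07  ]
blue [341.4 179.2] 245 [ 0.6063 -0.3644  0.07  ]
blue [159.9 193.5] 309 [0.5689 0.197  0.07  ]
red [365.6 193.5] 194 [ 0.5606 -0.4375  0.07  ]
red [392.9 219. ] 359 [ 0.4806 -0.5173  0.07  ]
  side blue [247.  291.3] 382 [ 0.605  -0.3691  0.065 ]
  side red [175.4 119.8] 347 [0.2258 0.6657 0.065 ]
  side red [181.7 289.5] 390 [ 0.4463 -0.3685  0.065 ]
  side red [222.8 313.2] 321 [ 0.5527 -0.4356  0.065 ]
t 21.8 tcp [ 0.4461 -0.3639  0.1583] ty 59.4 tilt 0.47 j6 -1.85 w 1.004 F [ 0.6  0.4 -0.2]
d [-0.23  0.11  7.83] r [-0.003 -0.008 -0.01 ] rows>= 1.6
```

Request:
play_rows(
  commands=[
    {"dx": -0.2,"dy": 0.1,"dz": 3,"rx": 0,"ry": -0.008,"rz": 0,"claw": 0},
    {"dx": -0.2,"dy": 0.1,"dz": 6,"rx": 0,"ry": -0.008,"rz": 0,"claw": 0},
    {"dx": -0.2,"dy": 0.1,"dz": 9,"rx": 0,"ry": -0.008,"rz": 0,"claw": 0},
    {"dx": -0.2,"dy": 0.1,"dz": 10.5,"rx": 0,"ry": -0.008,"rz": 0,"claw": 0},
    {"dx": -0.2,"dy": 0.1,"dz": 10.5,"rx": 0,"ry": -0.008,"rz": 0,"claw": 0},
  ],
)

```text
time: 22.3
tool_pos: [0.4472, -0.3618, 0.0519]
tool_rot: [-0.002, 0.263, 0.965, -0.001]
contact_force: [-0.6, 0.1, 0.7]
gripper_width: 1.001
```

```bash
python3 -c "
from h import *
plan(.448,-.364,.041,60)"
```

```text
t 22.3 tcp [ 0.4472 -0.3618  0.0519] ty 59.5 tilt 0.2 j6 -1.85 w 1.001 F [-0.6  0.1  0.7]
d [-0.18 -0.15  1.09] r [-0.002 -0.003 -0.009] rows>= 0.2
```

Request:
play_rows(
  commands=[
    {"dx": -0.1,"dy": -0.1,"dz": 1,"rx": 0,"ry": 0,"rz": 0,"claw": 0},
    {"dx": -0.1,"dy": -0.1,"dz": 1,"rx": 0,"ry": 0,"rz": 0,"claw": 0.2},
    {"dx": -0.1,"dy": -0.1,"dz": 1,"rx": 0,"ry": 0,"rz": 0,"claw": 0.5},
    {"dx": -0.1,"dy": -0.1,"dz": 1,"rx": 0,"ry": 0,"rz": 0,"claw": 0.8},
    {"dx": -0.1,"dy": -0.1,"dz": 1,"rx": 0,"ry": 0,"rz": 0,"claw": 0.8},
  ],
)

```text
time: 22.8
tool_pos: [0.4484, -0.3641, 0.0435]
tool_rot: [-0.0, 0.263, 0.965, -0.001]
contact_force: [-0.9, -0.5, 5.8]
gripper_width: 0.688
```

Request:
play_rows(
  commands=[
    {"dx": 0,"dy": 0,"dz": 0,"rx": 0,"ry": 0,"rz": 0,"claw": 0.8},
    {"dx": 0,"dy": 0,"dz": -4,"rx": 0,"ry": 0,"rz": 0,"claw": 0.8},
    {"dx": 0,"dy": 0,"dz": -8.5,"rx": 0,"ry": 0,"rz": 0,"claw": 0.8},
    {"dx": 0,"dy": 0,"dz": -13,"rx": 0,"ry": 0,"rz": 0,"claw": 0.8},
    {"dx": 0,"dy": 0,"dz": -18,"rx": 0,"ry": 0,"rz": 0,"claw": 0.8},
  ],
)

```text
time: 23.3
tool_pos: [0.4477, -0.3628, 0.2234]
tool_rot: [-0.002, 0.263, 0.965, -0.0]
contact_force: [-0.1, -0.8, -1.9]
gripper_width: 0.687
```

```bash
python3 -c "
from h import *
look('16')
plan(.5007,.3623,.29,87.6)"
```

```text
yellow [ 99.2 191.1] 342 [0.5788 0.3829 0.07  ]
blue [150.1 161.7] 203 [0.6688 0.2287 0.07  ]
blue [341.5 179.2] 245 [ 0.6063 -0.3645  0.07  ]
blue [159.8 193.5] 308 [0.5689 0.1972 0.07  ]
red [365.5 194.1] 209 [ 0.5586 -0.4369  0.07  ]
red [395.7 219.8] 904 [ 0.4781 -0.5256  0.07  ]
red [414.2 242.8] 200 [ 0.4074 -0.5782  0.07  ]
  side blue [247.  291.3] 384 [ 0.605  -0.3691  0.065 ]
  side red [174.   83.8] 296 [0.1125 1.1943 0.065 ]
  side red [178.  226.8] 338 [ 0.391  -0.1279  0.065 ]
  side red [222.8 313.2] 321 [ 0.5527 -0.4356  0.065 ]
t 23.4 tcp [ 0.4515 -0.3667  0.2328] ty 59.5 tilt 0.91 j6 -1.85 w 0.687 F [ 0.1 -1.1  0.1]
d [32.69 65.26 -6.63] r [-0.01   0.012 -0.491] rows>= 14.7
```

View pics/s16.png

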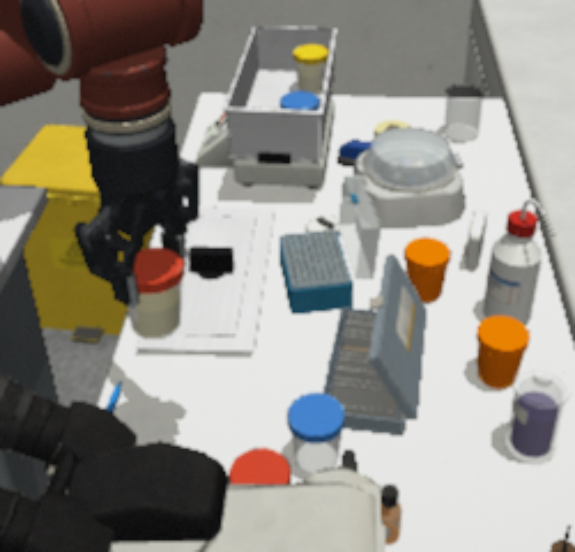

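Red held. To slot (−33,+88) at (0.501,0.362).

Request:
play_rows(
  commands=[
    {"dx": 0.5,"dy": 1,"dz": -3.5,"rx": -0.01,"ry": 0.012,"rz": -0.1,"claw": 0.8},
    {"dx": 2,"dy": 4,"dz": -6,"rx": -0.01,"ry": 0.012,"rz": -0.2,"claw": 0.8},
    {"dx": 4,"dy": 8,"dz": -6,"rx": -0.01,"ry": 0.012,"rz": -0.3,"claw": 0.8},
    {"dx": 6,"dy": 12,"dz": -6,"rx": -0.01,"ry": 0.012,"rz": -0.4,"claw": 0.8},
    {"dx": 8,"dy": 16,"dz": -6,"rx": -0.01,"ry": 0.012,"rz": -0.491,"claw": 0.8},
  ],
)

```text
time: 23.9
tool_pos: [0.4628, -0.1858, 0.2896]
tool_rot: [-0.0, 0.019, 1.0, 0.0]
contact_force: [0.6, 0.3, -1.3]
gripper_width: 0.685
```

```bash
python3 -c "
from h import *
plan(.5007,.3623,.29,87.6)"
```

```text
t 23.9 tcp [ 0.4628 -0.1858  0.2896] ty 87.8 tilt 0.02 j6 -2.06 w 0.685 F [ 0.6  0.3 -1.3]
d [-1.670e+00  5.492e+01 -3.000e-02] r [ 0.    -0.     0.003] rows>= 11.0
```

Request:
play_rows(
  commands=[
    {"dx": -0.1,"dy": 4.7,"dz": 0,"rx": 0,"ry": 0,"rz": 0,"claw": 0.8},
    {"dx": -0.3,"dy": 9.4,"dz": 0,"rx": 0,"ry": 0,"rz": 0,"claw": 0.8},
    {"dx": -0.4,"dy": 14.1,"dz": 0,"rx": 0,"ry": 0,"rz": 0,"claw": 0.8},
    {"dx": -0.6,"dy": 18.8,"dz": 0,"rx": 0,"ry": 0,"rz": 0,"claw": 0.8},
    {"dx": -0.7,"dy": 23.5,"dz": 0,"rx": 0,"ry": 0,"rz": 0,"claw": 0.8},
  ],
)

```text
time: 24.4
tool_pos: [0.4783, 0.0506, 0.2885]
tool_rot: [-0.001, 0.019, 1.0, 0.0]
contact_force: [1.1, -1.3, -0.6]
gripper_width: 0.684
```

```bash
python3 -c "
from h import *
plan(.5007,.3623,.29,87.6)"
```

```text
t 24.4 tcp [0.4783 0.0506 0.2885] ty 87.8 tilt 0.07 j6 -1.58 w 0.684 F [ 1.1 -1.3 -0.6]
d [-1.03 31.24 -0.14] r [ 0.    -0.001  0.003] rows>= 6.3
```

Request:
play_rows(
  commands=[
    {"dx": -0.2,"dy": 4.5,"dz": 0,"rx": 0,"ry": 0,"rz": 0,"claw": 0.8},
    {"dx": -0.3,"dy": 9,"dz": 0,"rx": 0,"ry": 0,"rz": 0,"claw": 0.8},
    {"dx": -0.5,"dy": 13.5,"dz": 0,"rx": 0,"ry": 0,"rz": 0,"claw": 0.8},
    {"dx": -0.6,"dy": 18,"dz": 0,"rx": 0,"ry": 0,"rz": 0,"claw": 0.8},
    {"dx": -0.8,"dy": 22.5,"dz": 0,"rx": 0,"ry": 0,"rz": 0,"claw": 0.8},
  ],
)

```text
time: 24.9
tool_pos: [0.4944, 0.2768, 0.2872]
tool_rot: [-0.001, 0.019, 1.0, -0.0]
contact_force: [1.2, -0.1, 0.1]
gripper_width: 0.681
```

Request:
play_rows(
  commands=[
    {"dx": -0.1,"dy": 4,"dz": 0,"rx": 0,"ry": 0,"rz": 0,"claw": 0.8},
    {"dx": -0.2,"dy": 8.5,"dz": 0,"rx": 0,"ry": 0,"rz": 0,"claw": 0.8},
    {"dx": -0.2,"dy": 8.5,"dz": 0,"rx": 0,"ry": 0,"rz": 0,"claw": 0.8},
    {"dx": -0.2,"dy": 8.5,"dz": 0,"rx": 0,"ry": 0,"rz": 0,"claw": 0.8},
  ],
)

```text
time: 25.3
tool_pos: [0.499, 0.3622, 0.2854]
tool_rot: [-0.002, 0.018, 1.0, -0.001]
contact_force: [-0.1, -0.0, -0.2]
gripper_width: 0.682
```

```bash
python3 -c "
from h import *
plan(.5007,.3623,.16,87.6)"
```

```text
t 25.3 tcp [0.499  0.3622 0.2854] ty 87.9 tilt 0.3 j6 -1.03 w 0.682 F [-0.1 -0.  -0.2]
d [-0.22  0.05 12.54] r [-0.002 -0.005  0.005] rows>= 2.5
```

Request:
play_rows(
  commands=[
    {"dx": -0.2,"dy": 0,"dz": 3,"rx": 0,"ry": -0.005,"rz": 0,"claw": 0.8},
    {"dx": -0.2,"dy": 0,"dz": 6,"rx": 0,"ry": -0.005,"rz": 0,"claw": 0.8},
    {"dx": -0.2,"dy": 0,"dz": 9,"rx": 0,"ry": -0.005,"rz": 0,"claw": 0.8},
    {"dx": -0.2,"dy": 0,"dz": 12,"rx": 0,"ry": -0.005,"rz": 0,"claw": 0.8},
    {"dx": -0.2,"dy": 0,"dz": 14,"rx": 0,"ry": -0.005,"rz": 0,"claw": 0.8},
  ],
)

```text
time: 25.8
tool_pos: [0.4993, 0.3595, 0.1422]
tool_rot: [-0.001, 0.019, 1.0, -0.002]
contact_force: [-0.2, -0.3, -1.8]
gripper_width: 0.683
```

```bash
python3 -c "
from h import *
plan(.5007,.3623,.125,87.6)"
```

```text
t 25.8 tcp [0.4993 0.3595 0.1422] ty 87.8 tilt 0.31 j6 -1.03 w 0.683 F [-0.2 -0.3 -1.8]
d [-0.13  0.29  1.72] r [-0.005 -0.003  0.003] rows>= 0.3
```

Request:
play_rows(
  commands=[
    {"dx": -0.1,"dy": 0.2,"dz": 0.5,"rx": -0.005,"ry": 0,"rz": 0,"claw": 0.8},
    {"dx": -0.1,"dy": 0.2,"dz": 1,"rx": -0.005,"ry": 0,"rz": 0,"claw": 0.8},
    {"dx": -0.1,"dy": 0.2,"dz": 1.5,"rx": -0.005,"ry": 0,"rz": 0,"claw": 0.8},
    {"dx": -0.1,"dy": 0.2,"dz": 1.9,"rx": -0.005,"ry": 0,"rz": 0,"claw": 0.8},
    {"dx": -0.1,"dy": 0.2,"dz": 1.9,"rx": -0.005,"ry": 0,"rz": 0,"claw": 0.8},
  ],
)

```text
time: 26.3
tool_pos: [0.5006, 0.3614, 0.1237]
tool_rot: [-0.001, 0.019, 1.0, 0.0]
contact_force: [1.0, 0.1, -0.6]
gripper_width: 0.685
```

```bash
python3 -c "
from h import *
plan(.5007,.3623,.122,87.6)
look('17')"
```

```text
t 26.3 tcp [0.5006 0.3614 0.1237] ty 87.8 tilt 0.12 j6 -1.03 w 0.685 F [ 1.   0.1 -0.6]
d [-0.01  0.09  0.17] r [ 0.001 -0.002  0.003] rows>= 0.0
yellow [ 99.4 191.3] 334 [0.5782 0.3822 0.07  ]
yellow [368.4 222.6] 281 [ 0.4706 -0.4412  0.07  ]
blue [150.1 161.5] 197 [0.6695 0.2287 0.07  ]
blue [341.5 179.2] 248 [ 0.6062 -0.3646  0.07  ]
blue [160.  193.6] 305 [0.5687 0.1968 0.07  ]
red [ 61.  218.8] 1442 [0.4955 0.4956 0.07  ]
red [366.7 195.4] 269 [ 0.5545 -0.4405  0.07  ]
  side blue [247.2 291. ] 370 [ 0.6054 -0.368   0.065 ]
  side red [222.8 313.2] 322 [ 0.5526 -0.4356  0.065 ]
```

View pics/s17.png

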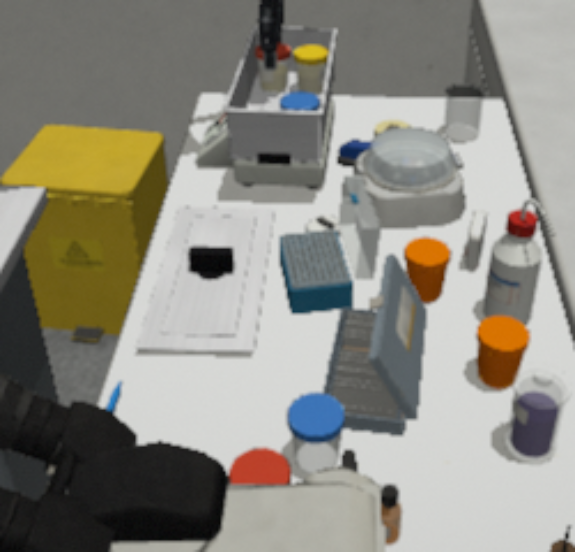

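Slightly lower still, then release.

Request:
play_rows(
  commands=[
    {"dx": 0,"dy": 0,"dz": 0.2,"rx": 0,"ry": 0,"rz": 0,"claw": 0.8},
    {"dx": 0,"dy": 0,"dz": 0.3,"rx": 0,"ry": 0,"rz": 0,"claw": 0.8},
    {"dx": 0,"dy": 0,"dz": 0.3,"rx": 0,"ry": 0,"rz": 0,"claw": 0.25},
    {"dx": 0,"dy": 0,"dz": 0.3,"rx": 0,"ry": 0,"rz": 0,"claw": 0.15},
    {"dx": 0,"dy": 0,"dz": 0.3,"rx": 0,"ry": 0,"rz": 0,"claw": 0.15},
  ],
)

```text
time: 26.9
tool_pos: [0.5008, 0.3618, 0.1212]
tool_rot: [-0.001, 0.019, 1.0, 0.001]
contact_force: [-0.6, -0.8, -0.2]
gripper_width: 0.855
```

Request:
play_rows(
  commands=[
    {"dx": 0,"dy": 0,"dz": -3,"rx": 0,"ry": 0,"rz": 0,"claw": 0.15},
    {"dx": 0,"dy": 0,"dz": -7,"rx": 0,"ry": 0,"rz": 0,"claw": 0.15},
    {"dx": 0,"dy": 0,"dz": -11,"rx": 0,"ry": 0,"rz": 0,"claw": 0.15},
    {"dx": 0,"dy": -1,"dz": -15,"rx": 0,"ry": 0,"rz": 0,"claw": 0},
    {"dx": 0,"dy": -5,"dz": -16,"rx": 0,"ry": 0,"rz": 0,"claw": 0},
  ],
)

```text
time: 27.4
tool_pos: [0.501, 0.314, 0.288]
tool_rot: [0.004, 0.017, 1.0, 0.003]
contact_force: [0.8, -0.6, 0.8]
gripper_width: 1.002
```

```bash
python3 -c "
from h import *
plan(.6062,-.3645,.27,90)"
```

```text
t 27.4 tcp [0.501 0.314 0.288] ty 88.0 tilt 0.59 j6 -1.1 w 1.002 F [ 0.8 -0.6  0.8]
d [-12.88 -67.45   1.45] r [ 0.007  0.008 -0.035] rows>= 13.7
```

Third cup released. Next is the blue cup at (341.5,179.2), which is (0.606,−0.3645), gripped roughly along x to keep the fingers clear of the slide box. I'm leaving yellow for now because it stands near the microscope.

```bash
python3 -c "
from h import *
plan(.6062,-.3645,.27,-5)
print(onz('top',(407,182),.3),onz('top',(407,182),.1),proj('top',[[.6062,-.3645,.07]]))"
```

```text
t 27.4 tcp [0.501 0.314 0.288] ty 88.0 tilt 0.59 j6 -1.1 w 1.002 F [ 0.8 -0.6  0.8]
d [-12.88 -67.45   1.45] r [-1.000e-03  1.100e-02 -1.518e+00] rows>= 13.7
[ 0.56269195 -0.47765178  0.3       ] [ 0.59060335 -0.55656049  0.1       ] [[341.46967024 179.2057368 ]]
```

Request:
play_rows(
  commands=[
    {"dx": -0.9,"dy": -4.7,"dz": 0,"rx": 0,"ry": 0,"rz": 0.12,"claw": 0},
    {"dx": -1.8,"dy": -9.4,"dz": 0,"rx": 0,"ry": 0,"rz": 0.24,"claw": 0},
    {"dx": -2.7,"dy": -14.1,"dz": 0,"rx": 0,"ry": 0,"rz": 0.36,"claw": 0},
    {"dx": -3.6,"dy": -18.8,"dz": 0,"rx": 0,"ry": 0,"rz": 0.48,"claw": 0},
    {"dx": -4.5,"dy": -23.5,"dz": 0,"rx": 0,"ry": 0,"rz": 0.6,"claw": 0},
  ],
)

```text
time: 27.9
tool_pos: [0.5377, 0.0758, 0.2873]
tool_rot: [0.003, 0.314, 0.949, 0.004]
contact_force: [0.7, -0.7, 0.1]
gripper_width: 1.002
```

```bash
python3 -c "
from h import *
plan(.6062,-.3645,.27,-5)"
```

```text
t 27.9 tcp [0.5377 0.0758 0.2873] ty 53.4 tilt 0.64 j6 -0.93 w 1.002 F [ 0.7 -0.7  0.1]
d [-31.77 -31.25   1.51] r [ 0.011 -0.002  1.018] rows>= 8.9
```

Request:
play_rows(
  commands=[
    {"dx": -3.2,"dy": -3.1,"dz": 0.2,"rx": 0.01,"ry": 0,"rz": 0.12,"claw": 0},
    {"dx": -6.4,"dy": -6.2,"dz": 0.2,"rx": 0.01,"ry": 0,"rz": 0.24,"claw": 0},
    {"dx": -9.6,"dy": -9.3,"dz": 0.2,"rx": 0.01,"ry": 0,"rz": 0.36,"claw": 0},
    {"dx": -12.8,"dy": -12.4,"dz": 0.2,"rx": 0.01,"ry": 0,"rz": 0.48,"claw": 0},
    {"dx": -16,"dy": -15.5,"dz": 0.2,"rx": 0.01,"ry": 0,"rz": 0.6,"claw": 0},
  ],
)

```text
time: 28.4
tool_pos: [0.5736, -0.146, 0.2845]
tool_rot: [0.001, 0.583, 0.812, 0.001]
contact_force: [0.2, 0.1, 0.2]
gripper_width: 1.002
```

```bash
python3 -c "
from h import *
look('18',0)
plan(.6062,-.3645,.27,-5)"
```

```text
yellow [ 99.9 191.4] 344 [0.5779 0.3808 0.07  ]
yellow [368.4 222.6] 281 [ 0.4706 -0.4412  0.07  ]
blue [150.2 161.7] 200 [0.6689 0.2284 0.07  ]
blue [341.5 179.2] 246 [ 0.6062 -0.3645  0.07  ]
blue [160.1 193.8] 299 [0.5682 0.1962 0.07  ]
red [285.4 165.4] 384 [ 0.6519 -0.1913  0.07  ]
red [366.7 195.5] 270 [ 0.5544 -0.4405  0.07  ]
red [265.5 217. ] 395 [ 0.4924 -0.1261  0.07  ]
red [ 98.  214.1] 326 [0.5083 0.3842 0.07  ]
t 28.45 tcp [ 0.5739 -0.1521  0.284 ] ty 18.2 tilt 0.27 j6 -0.7 w 1.006 F [-2.  -5.4 -0.1]
d [-21.18  -3.56   1.5 ] r [0.001 0.005 0.405] rows>= 4.3
```

View pics/dial18.png

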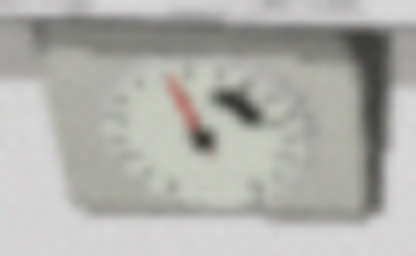

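View pics/t18.png

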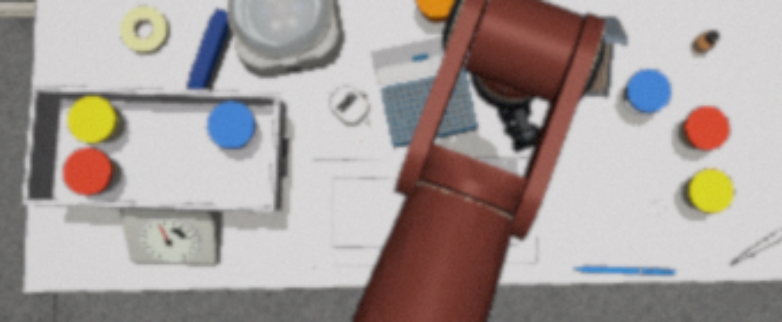

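Three cups read about 2.4 rad (roughly 365 g), so a fourth should reach the band. Continuing to the blue cup.

Request:
play_rows(
  commands=[
    {"dx": -4.3,"dy": -0.7,"dz": 0,"rx": 0,"ry": 0,"rz": 0.1,"claw": 0},
    {"dx": -8.6,"dy": -1.4,"dz": 0.5,"rx": 0,"ry": 0,"rz": 0.2,"claw": 0},
    {"dx": -12.9,"dy": -2.1,"dz": 2,"rx": 0,"ry": 0,"rz": 0.3,"claw": 0},
    {"dx": -17,"dy": -2.8,"dz": 4,"rx": 0,"ry": 0,"rz": 0.4,"claw": 0},
    {"dx": -21,"dy": -3.5,"dz": 6,"rx": 0,"ry": 0,"rz": 0.4,"claw": 0},
  ],
)

```text
time: 28.95
tool_pos: [0.6066, -0.3645, 0.2248]
tool_rot: [0.003, 0.736, 0.677, -0.001]
contact_force: [0.1, -0.6, 0.4]
gripper_width: 0.994
```

Request:
play_rows(
  commands=[
    {"dx": 0,"dy": 0,"dz": 1.5,"rx": 0,"ry": 0,"rz": 0,"claw": 0},
    {"dx": 0,"dy": 0,"dz": 3,"rx": 0,"ry": 0,"rz": 0,"claw": 0},
    {"dx": 0,"dy": 0,"dz": 4,"rx": 0,"ry": 0,"rz": 0,"claw": 0},
    {"dx": 0,"dy": 0,"dz": 4,"rx": 0,"ry": 0,"rz": 0,"claw": 0},
  ],
)

```text
time: 29.35
tool_pos: [0.6062, -0.3627, 0.1829]
tool_rot: [0.001, 0.736, 0.677, -0.001]
contact_force: [0.3, 0.7, 0.3]
gripper_width: 1.007
```

```bash
python3 -c "
from h import *
look('19')
plan(.6062,-.3645,.08,-5)"
```

```text
yellow [ 99.9 191.4] 345 [0.578  0.3808 0.07  ]
yellow [369.9 224.7] 190 [ 0.4642 -0.4455  0.07  ]
blue [150.2 161.7] 205 [0.6688 0.2284 0.07  ]
blue [160.2 193.7] 300 [0.5683 0.1962 0.07  ]
red [375.3 164.6] 1778 [ 0.651  -0.4724  0.07  ]
red [ 98.  214.1] 326 [0.5083 0.3842 0.07  ]
  side blue [247.  291.4] 383 [ 0.6049 -0.3693  0.065 ]
  side red [162.   73.2] 4973 [-0.0043  1.3992  0.065 ]
  side red [251.4 107.4] 299 [0.5761 0.8378 0.065 ]
  side red [222.8 313.1] 327 [ 0.5526 -0.4353  0.065 ]
t 29.45 tcp [ 0.6071 -0.3636  0.1856] ty -4.7 tilt 0.36 j6 -0.56 w 0.997 F [0.4 0.4 0.6]
d [-0.04 -0.13 10.56] r [0.004 0.005 0.005] rows>= 2.1
```

View pics/s19.png

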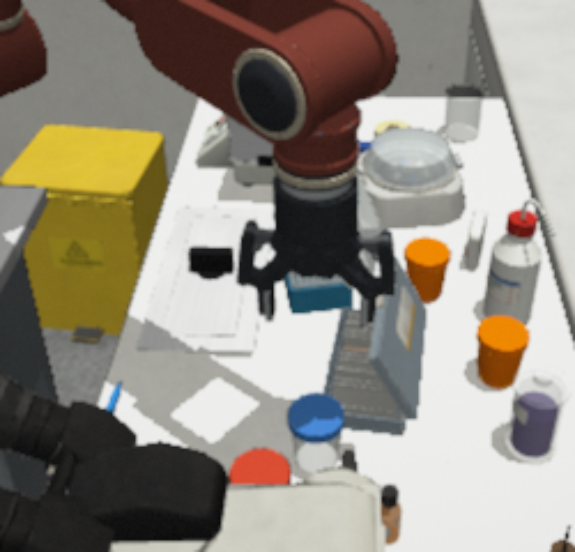

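View pics/t19.png

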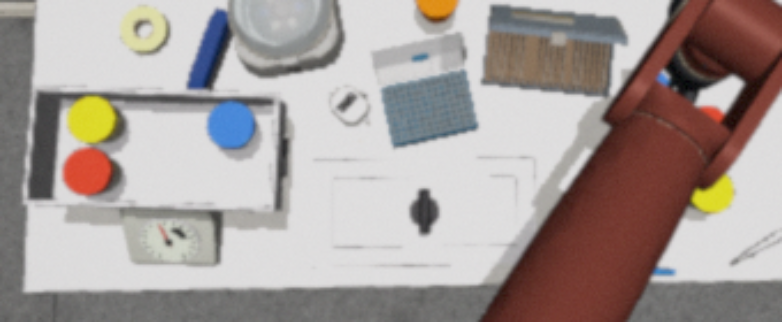

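Request:
play_rows(
  commands=[
    {"dx": 0,"dy": -0.1,"dz": 3,"rx": 0,"ry": 0.005,"rz": 0,"claw": 0},
    {"dx": 0,"dy": -0.1,"dz": 6,"rx": 0,"ry": 0.005,"rz": 0,"claw": 0},
    {"dx": 0,"dy": -0.1,"dz": 9.5,"rx": 0,"ry": 0.005,"rz": 0,"claw": 0},
    {"dx": 0,"dy": -0.1,"dz": 10.5,"rx": 0,"ry": 0.005,"rz": 0,"claw": 0},
    {"dx": 0,"dy": -0.1,"dz": 10.5,"rx": 0,"ry": 0.005,"rz": 0,"claw": 0},
  ],
)

```text
time: 29.95
tool_pos: [0.6059, -0.363, 0.0795]
tool_rot: [0.0, 0.735, 0.678, 0.001]
contact_force: [-0.5, 0.6, 0.7]
gripper_width: 1.002
```

```bash
python3 -c "
from h import *
plan(.6062,-.3645,.041,-5)"
```

```text
t 29.95 tcp [ 0.6059 -0.363   0.0795] ty -4.7 tilt 0.11 j6 -0.56 w 1.002 F [-0.5  0.6  0.7]
d [-0.15  0.04  3.85] r [ 0.001 -0.001  0.005] rows>= 0.8
```

Request:
play_rows(
  commands=[
    {"dx": -0.1,"dy": 0,"dz": 2,"rx": 0,"ry": 0,"rz": 0,"claw": 0},
    {"dx": -0.1,"dy": 0,"dz": 3.7,"rx": 0,"ry": 0,"rz": 0,"claw": 0},
    {"dx": -0.1,"dy": 0,"dz": 3.7,"rx": 0,"ry": 0,"rz": 0,"claw": 0},
    {"dx": -0.1,"dy": 0,"dz": 3.7,"rx": 0,"ry": 0,"rz": 0,"claw": 0.4},
    {"dx": -0.1,"dy": 0,"dz": 3.7,"rx": 0,"ry": 0,"rz": 0,"claw": 0.8},
  ],
)

```text
time: 30.45
tool_pos: [0.6063, -0.3643, 0.0434]
tool_rot: [0.001, 0.735, 0.678, 0.001]
contact_force: [-6.5, 3.9, 25.7]
gripper_width: 0.695
```

Request:
play_rows(
  commands=[
    {"dx": 0,"dy": 0,"dz": 0,"rx": 0,"ry": 0,"rz": 0,"claw": 0.8},
    {"dx": 0,"dy": 0,"dz": 0,"rx": 0,"ry": 0,"rz": 0,"claw": 0.8},
    {"dx": 0,"dy": 0,"dz": -3,"rx": 0,"ry": 0,"rz": 0,"claw": 0.8},
    {"dx": 0,"dy": 0,"dz": -7,"rx": 0,"ry": 0,"rz": 0,"claw": 0.8},
    {"dx": 0,"dy": 0,"dz": -11,"rx": 0,"ry": 0,"rz": 0,"claw": 0.8},
  ],
)

```text
time: 30.95
tool_pos: [0.6054, -0.3639, 0.1536]
tool_rot: [-0.0, 0.735, 0.678, 0.001]
contact_force: [-0.2, -0.4, -1.2]
gripper_width: 0.683
```

```bash
python3 -c "
from h import *
look('20')
plan(.4933,.1865,.29,87.6)"
```

```text
yellow [ 99.9 191.4] 342 [0.5779 0.3808 0.07  ]
yellow [369.7 224.4] 205 [ 0.4652 -0.4449  0.07  ]
blue [150.3 161.6] 204 [0.6692 0.2283 0.07  ]
blue [160.2 193.8] 299 [0.568  0.1961 0.07  ]
red [323.3 246.4] 8027 [ 0.4008 -0.2999  0.07  ]
red [ 98.  214.1] 327 [0.5082 0.384  0.07  ]
  side blue [247.9 255.2] 415 [ 0.6021 -0.2423  0.065 ]
  side red [163.2  80.6] 4927 [0.0364 1.2508 0.065 ]
  side red [251.1 117.3] 311 [0.579  0.7095 0.065 ]
  side red [222.7 313.2] 323 [ 0.5525 -0.4356  0.065 ]
t 31.05 tcp [ 0.6096 -0.367   0.1625] ty -4.7 tilt 0.9 j6 -0.57 w 0.684 F [ 0.7 -1.   0.1]
d [ 54.13 -15.93 -13.35] r [ 0.017 -0.005  1.531] rows>= 11.6
```

View pics/s20.png

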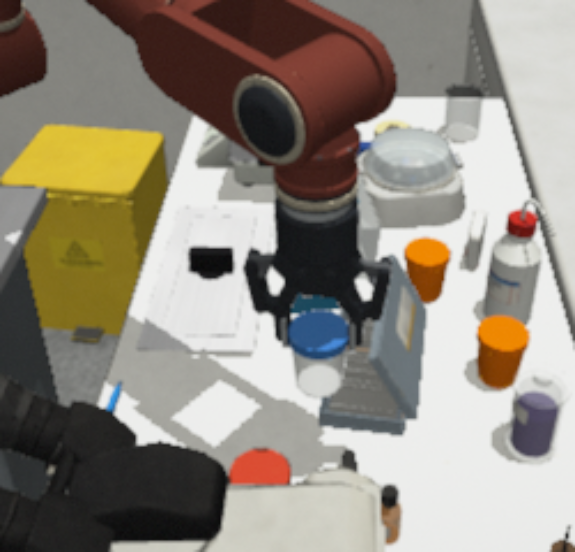

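Request:
play_rows(
  commands=[
    {"dx": 0,"dy": 0,"dz": -4,"rx": 0.016,"ry": 0,"rz": -0.1,"claw": 0.8},
    {"dx": 0,"dy": 0,"dz": -8,"rx": 0.016,"ry": 0,"rz": -0.2,"claw": 0.8},
    {"dx": 1,"dy": 0,"dz": -12,"rx": 0.016,"ry": 0,"rz": -0.3,"claw": 0.8},
    {"dx": 3,"dy": -0.6,"dz": -13.3,"rx": 0.016,"ry": 0,"rz": -0.42,"claw": 0.8},
    {"dx": 7,"dy": -1.5,"dz": -13.3,"rx": 0.016,"ry": 0,"rz": -0.55,"claw": 0.8},
  ],
)

```text
time: 31.55
tool_pos: [0.5994, -0.2968, 0.2987]
tool_rot: [0.006, 0.523, 0.852, -0.006]
contact_force: [0.3, 0.9, -1.5]
gripper_width: 0.683
```

```bash
python3 -c "
from h import *
plan(.4933,.1865,.29,87.6)"
```

```text
t 31.55 tcp [ 0.5994 -0.2968  0.2987] ty 26.9 tilt 0.9 j6 -1.04 w 0.683 F [ 0.3  0.9 -1.5]
d [47.9  12.45  0.09] r [-0.011  0.012 -1.059] rows>= 9.9
```

Request:
play_rows(
  commands=[
    {"dx": 4.6,"dy": 1.2,"dz": 0,"rx": -0.005,"ry": 0.01,"rz": -0.12,"claw": 0.8},
    {"dx": 9.2,"dy": 2.4,"dz": 0,"rx": -0.005,"ry": 0.01,"rz": -0.25,"claw": 0.8},
    {"dx": 13.8,"dy": 3.6,"dz": 0,"rx": -0.005,"ry": 0.01,"rz": -0.38,"claw": 0.8},
    {"dx": 18.4,"dy": 4.8,"dz": 0,"rx": -0.005,"ry": 0.01,"rz": -0.51,"claw": 0.8},
    {"dx": 23,"dy": 6,"dz": 0,"rx": -0.005,"ry": 0.01,"rz": -0.64,"claw": 0.8},
  ],
)

```text
time: 32.05
tool_pos: [0.5477, -0.0629, 0.2943]
tool_rot: [0.0, 0.226, 0.974, -0.002]
contact_force: [1.1, 0.6, -1.0]
gripper_width: 0.683
```

```bash
python3 -c "
from h import *
plan(.4933,.1865,.29,87.6)"
```

```text
t 32.05 tcp [ 0.5477 -0.0629  0.2943] ty 63.9 tilt 0.26 j6 -1.36 w 0.683 F [ 1.1  0.6 -1. ]
d [15.85 20.01  0.32] r [-0.005  0.001 -0.414] rows>= 5.1
```

Request:
play_rows(
  commands=[
    {"dx": 3.2,"dy": 4,"dz": 0,"rx": -0.005,"ry": 0,"rz": -0.1,"claw": 0.8},
    {"dx": 6.4,"dy": 8,"dz": 0,"rx": -0.005,"ry": 0,"rz": -0.2,"claw": 0.8},
    {"dx": 9.6,"dy": 12,"dz": 0,"rx": -0.005,"ry": 0,"rz": -0.3,"claw": 0.8},
    {"dx": 12.8,"dy": 16,"dz": 0,"rx": -0.005,"ry": 0,"rz": -0.41,"claw": 0.8},
    {"dx": 15.8,"dy": 20,"dz": 0,"rx": -0.005,"ry": 0,"rz": -0.41,"claw": 0.8},
  ],
)

```text
time: 32.55
tool_pos: [0.494, 0.1813, 0.2927]
tool_rot: [0.0, 0.022, 1.0, 0.0]
contact_force: [0.6, -0.3, -1.4]
gripper_width: 0.685
```

Request:
play_rows(
  commands=[
    {"dx": 0,"dy": 0,"dz": 0,"rx": 0,"ry": 0,"rz": 0,"claw": 0.8},
  ],
)

```text
time: 32.65
tool_pos: [0.4921, 0.186, 0.2923]
tool_rot: [0.0, 0.018, 1.0, 0.001]
contact_force: [0.3, -0.8, -1.8]
gripper_width: 0.685
```

```bash
python3 -c "
from h import *
plan(.4933,.1865,.14,87.6)"
```

```text
t 32.65 tcp [0.4921 0.186  0.2923] ty 87.9 tilt 0.13 j6 -1.32 w 0.685 F [ 0.3 -0.8 -1.8]
d [-0.12  0.02 15.23] r [ 0.002 -0.     0.005] rows>= 3.0
```

Request:
play_rows(
  commands=[
    {"dx": -0.1,"dy": 0,"dz": 3,"rx": 0,"ry": 0,"rz": 0,"claw": 0.8},
    {"dx": -0.1,"dy": 0,"dz": 6.5,"rx": 0,"ry": 0,"rz": 0,"claw": 0.8},
    {"dx": -0.1,"dy": 0,"dz": 10,"rx": 0,"ry": 0,"rz": 0,"claw": 0.8},
    {"dx": -0.1,"dy": 0,"dz": 13.5,"rx": 0,"ry": 0,"rz": 0,"claw": 0.8},
    {"dx": -0.1,"dy": 0,"dz": 15.2,"rx": 0,"ry": 0,"rz": 0,"claw": 0.8},
  ],
)

```text
time: 33.15
tool_pos: [0.4908, 0.185, 0.1357]
tool_rot: [-0.003, 0.019, 1.0, 0.0]
contact_force: [-0.7, -1.7, -0.9]
gripper_width: 0.682
```

```bash
python3 -c "
from h import *
plan(.4933,.1865,.118,87.6)"
```

```text
t 33.15 tcp [0.4908 0.185  0.1357] ty 87.9 tilt 0.35 j6 -1.32 w 0.682 F [-0.7 -1.7 -0.9]
d [-0.26  0.16  1.77] r [ 0.    -0.006  0.005] rows>= 0.4
```

Request:
play_rows(
  commands=[
    {"dx": -0.2,"dy": 0.1,"dz": 0.5,"rx": 0,"ry": -0.006,"rz": 0,"claw": 0.8},
    {"dx": -0.2,"dy": 0.1,"dz": 1,"rx": 0,"ry": -0.006,"rz": 0,"claw": 0.8},
    {"dx": -0.2,"dy": 0.1,"dz": 1.5,"rx": 0,"ry": -0.006,"rz": 0,"claw": 0.8},
    {"dx": -0.2,"dy": 0.1,"dz": 1.9,"rx": 0,"ry": -0.006,"rz": 0,"claw": 0.8},
    {"dx": -0.2,"dy": 0.1,"dz": 2,"rx": 0,"ry": -0.006,"rz": 0,"claw": 0.8},
  ],
)

```text
time: 33.65
tool_pos: [0.4932, 0.186, 0.1163]
tool_rot: [0.001, 0.019, 1.0, 0.0]
contact_force: [-0.5, -0.2, -0.2]
gripper_width: 0.684
```

Request:
play_rows(
  commands=[
    {"dx": 0,"dy": 0,"dz": 0.2,"rx": 0,"ry": 0,"rz": 0,"claw": 0.8},
    {"dx": 0,"dy": 0,"dz": 0.3,"rx": 0,"ry": 0,"rz": 0,"claw": 0.8},
    {"dx": 0,"dy": 0,"dz": 0.3,"rx": 0,"ry": 0,"rz": 0,"claw": 0.25},
    {"dx": 0,"dy": 0,"dz": 0.3,"rx": 0,"ry": 0,"rz": 0,"claw": 0.15},
    {"dx": 0,"dy": 0,"dz": 0.3,"rx": 0,"ry": 0,"rz": 0,"claw": 0.15},
  ],
)

```text
time: 34.15
tool_pos: [0.4934, 0.186, 0.1136]
tool_rot: [0.001, 0.019, 1.0, 0.0]
contact_force: [0.4, 0.7, -0.2]
gripper_width: 0.849
```

Request:
play_rows(
  commands=[
    {"dx": 0,"dy": 0,"dz": -3,"rx": 0,"ry": 0,"rz": 0,"claw": 0.15},
    {"dx": 0,"dy": 0,"dz": -7,"rx": 0,"ry": 0,"rz": 0,"claw": 0.15},
    {"dx": 0,"dy": 0,"dz": -11,"rx": 0,"ry": 0,"rz": 0,"claw": 0.15},
    {"dx": 0,"dy": -1,"dz": -15,"rx": 0,"ry": 0,"rz": 0,"claw": 0},
    {"dx": 0,"dy": -5,"dz": -16,"rx": 0,"ry": 0,"rz": 0,"claw": 0},
  ],
)

```text
time: 34.65
tool_pos: [0.4935, 0.1377, 0.2801]
tool_rot: [0.006, 0.016, 1.0, 0.001]
contact_force: [0.9, -0.9, 1.2]
gripper_width: 0.998
```

```bash
python3 -c "
from h import *
plan(.448,-.062,.2,90)"
```

```text
t 34.65 tcp [0.4935 0.1377 0.2801] ty 88.1 tilt 0.69 j6 -1.41 w 0.998 F [ 0.9 -0.9  1.2]
d [  3.98 -20.13   7.9 ] r [ 0.003  0.012 -0.033] rows>= 4.4
```

Request:
play_rows(
  commands=[
    {"dx": 0.8,"dy": -4,"dz": 0,"rx": 0,"ry": 0.012,"rz": -0.033,"claw": 0},
    {"dx": 1.6,"dy": -8,"dz": 0,"rx": 0,"ry": 0.012,"rz": -0.033,"claw": 0},
    {"dx": 2.4,"dy": -12,"dz": 1,"rx": 0,"ry": 0.012,"rz": -0.033,"claw": 0},
    {"dx": 3.2,"dy": -16,"dz": 3,"rx": 0,"ry": 0.012,"rz": -0.033,"claw": 0},
    {"dx": 4,"dy": -20,"dz": 6,"rx": 0,"ry": 0.012,"rz": -0.033,"claw": 0},
  ],
)

```text
time: 35.15
tool_pos: [0.4485, -0.062, 0.221]
tool_rot: [0.002, -0.0, 1.0, 0.001]
contact_force: [0.8, -1.1, -0.3]
gripper_width: 1.001
```

Request:
play_rows(
  commands=[
    {"dx": 0,"dy": 0,"dz": 0,"rx": 0,"ry": 0,"rz": 0,"claw": 0},
    {"dx": 0,"dy": 0,"dz": 0,"rx": 0,"ry": 0,"rz": 0,"claw": 0},
    {"dx": 0,"dy": 0,"dz": 0,"rx": 0,"ry": 0,"rz": 0,"claw": 0},
    {"dx": 0,"dy": 0,"dz": 0,"rx": 0,"ry": 0,"rz": 0,"claw": 0},
    {"dx": 0,"dy": 0,"dz": 0,"rx": 0,"ry": 0,"rz": 0,"claw": 0},
  ],
)

```text
time: 35.65
tool_pos: [0.4492, -0.0612, 0.2221]
tool_rot: [0.003, -0.001, 1.0, 0.0]
contact_force: [-1.0, -0.6, -0.4]
gripper_width: 1.0
```

```bash
python3 -c "
from h import *
look('21')
plan(.448,-.062,.2,90)"
```

```text
yellow [100.5 191.6] 333 [0.5774 0.3789 0.07  ]
yellow [368.4 222.6] 282 [ 0.4707 -0.4411  0.07  ]
blue [150.1 161.7] 203 [0.6688 0.2288 0.07  ]
blue [159.5 204.5] 604 [0.5351 0.1976 0.07  ]
red [366.7 195.4] 269 [ 0.5545 -0.4405  0.07  ]
red [ 98.6 214.3] 324 [0.5078 0.3823 0.07  ]
red [246.4 216.4] 347 [ 0.4949 -0.0678  0.07  ]
red [241.2 234.2] 352 [ 0.4412 -0.0513  0.07  ]
  side blue [231.1 155.7] 198 [0.5136 0.3209 0.065 ]
  side red [172.9  56.2] 422 [-0.0205  1.8144  0.065 ]
  side red [222.8 313.2] 320 [ 0.5526 -0.4356  0.065 ]
t 35.75 tcp [ 0.4489 -0.0614  0.2216] ty 90.1 tilt 0.34 j6 -1.88 w 1.001 F [-1.   0.  -0.1]
d [ 0.1  -0.06  2.16] r [0.001 0.006 0.002] rows>= 0.4
```

View pics/t21.png

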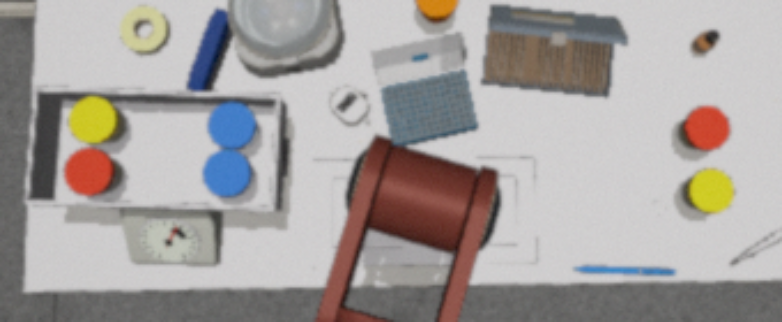

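View pics/s21.png

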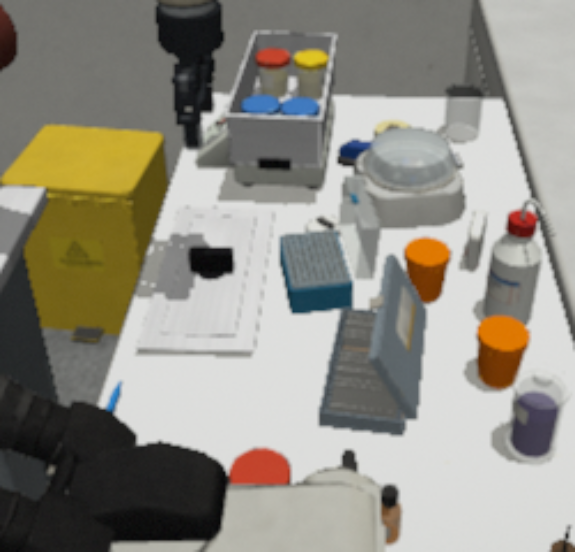

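View pics/dial21.png

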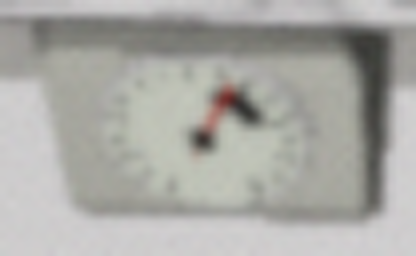

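The pointer lies on the band. I'll check that numerically by comparing its direction with the band's extent from an earlier frame.

Run:
```python
from h import *
fr=[grab_frame('top') for _ in range(4)]
im=np.mean([f.astype(float) for f in fr],0)
b=np.mean([cv2.imread(f'pics/T{k}.png').astype(float) for k in(18,19,20)],0)
sl=(slice(228,260),slice(108,160))
def up(x): return cv2.resize(np.clip(x[sl],0,255).astype(np.uint8),None,fx=7,fy=7,interpolation=cv2.INTER_CUBIC)
cv2.imwrite('pics/cmp.png',np.hstack([up(b),up(im)]))
hub=np.array([133.0,245.0])
def red(x): 
    r=x[...,2]-(x[...,0]+x[...,1])/2; r[:228]=0;r[260:]=0;r[:,:115]=0;r[:,150:]=0
    return np.clip(r-25,0,None)
def dirn(x):
    w=red(x.copy()); yy,xx=np.nonzero(w); ww=w[yy,xx]; c=np.array([(xx*ww).sum(),(yy*ww).sum()])/ww.sum(); return c,len(xx)
print('pointer centroid',dirn(im),dirn(b))
g=b.mean(2); ys,xs=np.nonzero(g[234:244,133:144]<90); print('band px',[(x+133,y+234) for x,y in zip(xs,ys)])
ys,xs=np.nonzero(g[241:249,128:138]<90); print('hub',(xs+128).mean(),(ys+241).mean())
```

```text
pointer centroid (array([135.07302709, 240.80683157]), 13) (array([130.48702743, 240.70644922]), 11)
band px [(np.int64(136), np.int64(240)), (np.int64(137), np.int64(240)), (np.int64(137), np.int64(241)), (np.int64(138), np.int64(241)), (np.int64(138), np.int64(242)), (np.int64(139), np.int64(242))]
hub 135.0 243.0
```

View pics/cmp.png

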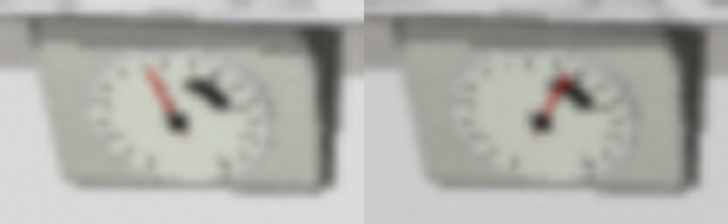

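Run:
```python
from h import *
yaw=np.radians(-2.4); ex=np.array([np.cos(yaw),np.sin(yaw),0]); ey=np.array([-ex[1],ex[0],0]); ez=np.array([0,0,1.])
hubpx=np.array([203,138])/8+[108,228]-.5
tips={'0':(172,188),'lid':None,'1':(125,150),'2':(120,104),'3':(169,76),'4':(229,88),'bandS':(214,94),'bandE':(261,118)}
rel={k:(np.array(v)-[203,138])/8 for k,v in tips.items() if v}
rel['lid']=(np.array((318,406))-[367,402])/5
P0=onz('top',hubpx,.06)
for b in(20,30,40,50,60):
    s=np.cos(np.radians(b))*ex+np.sin(np.radians(b))*ez
    c=proj('top',[P0])[0]; J=np.stack([proj('top',[P0-ey*.01])[0]-c,proj('top',[P0+s*.01])[0]-c],1)/.01
    o=[]
    for k in rel:
        q=np.linalg.solve(J,rel[k]); a=np.arctan2(-q[0],-q[1])%(2*np.pi); o.append((k,a,np.hypot(*q)*1000))
    a0=o[0][1]; print(b,[(k,round(float((a-a0)),2),round(float(r),1)) for k,a,r in o], round(a0,2))
```

```text
20 [('0', 0.0, 23.9), ('1', 0.84, 30.3), ('2', 1.41, 33.6), ('3', 2.14, 27.4), ('4', 3.07, 22.9), ('bandS', 2.85, 18.4), ('bandE', 3.8, 23.9), ('lid', 0.91, 30.1)] 0.54
30 [('0', 0.0, 25.9), ('1', 0.82, 30.7), ('2', 1.45, 33.5), ('3', 2.21, 28.8), ('4', 3.08, 24.9), ('bandS', 2.88, 20.1), ('bandE', 3.77, 24.6), ('lid', 0.9, 30.3)] 0.55
40 [('0', 0.0, 29.1), ('1', 0.81, 31.2), ('2', 1.53, 33.5), ('3', 2.31, 31.6), ('4', 3.08, 28.2), ('bandS', 2.91, 22.9), ('bandE', 3.75, 25.6), ('lid', 0.9, 30.6)] 0.53
50 [('0', 0.0, 34.3), ('1', 0.8, 32.1), ('2', 1.65, 34.1), ('3', 2.44, 36.8), ('4', 3.09, 33.4), ('bandS', 2.95, 27.5), ('bandE', 3.72, 27.2), ('lid', 0.9, 31.0)] 0.51
60 [('0', 0.0, 43.4), ('1', 0.78, 33.5), ('2', 1.84, 36.1), ('3', 2.6, 46.8), ('4', 3.1, 42.5), ('bandS', 2.99, 35.5), ('bandE', 3.67, 30.2), ('lid', 0.9, 31.7)] 0.46
```

With the dial's slope fitted at about 43°, the lid-on reading comes out at 0.90 (0.91 given). The pointer reads 0.81, 1.55, 2.33 and now 3.08 rad, and the band measures about 2.92–3.75. So four cups (about 474 g) are inside the band. Next is the lid; I'll check its pose on the desk.

Run:
```python
from h import *
t=cv2.imread('pics/T9.png'); s=cv2.imread('pics/S9.png')
def dark(i,x0,x1,y0,y1,th):
    g=cv2.cvtColor(i,cv2.COLOR_BGR2GRAY)[y0:y1,x0:x1]; m=(g<th).astype(np.uint8)
    n,l,st,ce=cv2.connectedComponentsWithStats(m)
    for k in range(1,n):
        if st[k,4]>10: print(st[k]+[x0,y0,0,0,0],(ce[k]+[x0,y0]).round(2)); 
dark(t,235,255,215,250,90); dark(s,185,220,205,240,90)
cv2.imwrite('pics/lidT.png',cv2.resize(t[195:270,185:305],None,fx=6.5,fy=6.5,interpolation=cv2.INTER_CUBIC))
cv2.imwrite('pics/binT.png',cv2.resize(cv2.imread('pics/T21.png')[172:236,62:192],None,fx=6,fy=6,interpolation=cv2.INTER_CUBIC))
```

```text
[239 223  11  18 123] [244.07 231.63]
[192 218  19  13 215] [201.46 223.41]
```

View pics/lidT.png

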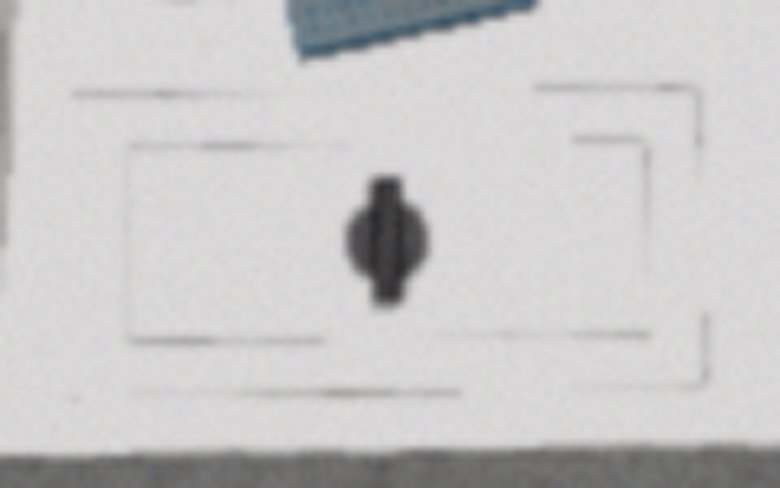

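View pics/binT.png

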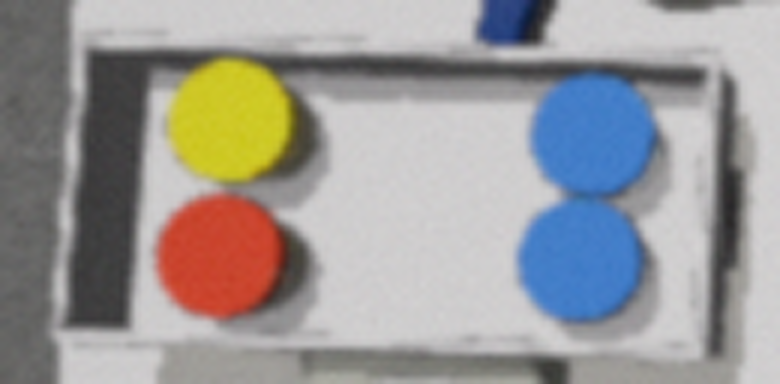

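Run:
```python
from h import *
def rep(T,z):
    P=np.array([onz('top',a,z) for a in T]); print('c',P.mean(0).round(4),'edges',[np.linalg.norm(P[i]-P[i-1]).round(3) for i in range(4)])
    v=(P[0]-P[1])+(P[3]-P[2]); print('yaw',np.degrees(np.arctan2(-v[0],v[1])).round(2),end=' '); v=(P[0]-P[3])+(P[1]-P[2]); print(np.degrees(np.arctan2(v[1],v[0])).round(2))
print('bin');rep(np.array([(87,40),(718,56),(710,354),(60,332)])/6+[62,172]-.5,.1546)
print('lid');rep(np.array([(70,95),(698,87),(708,386),(75,398)])/6.5+[185,195]-.5,.011)
print('knob',onz('top',(244.04,231.4),.049), tri((244.04,231.4),(201.5,219.5)))
for q in((387,175),(387,305)): print(onz('top',np.array(q)/6.5+[185,195]-.5,.049))
plan(.4487,-.062,.1,90)
```

```text
bin
c [0.5303 0.2726 0.1546] edges [np.float64(0.139), np.float64(0.302), np.float64(0.142), np.float64(0.306)]
yaw -2.49 -1.92
lid
c [ 0.4508 -0.0605  0.011 ] edges [np.float64(0.147), np.float64(0.31), np.float64(0.146), np.float64(0.308)]
yaw 0.07 0.71
knob [ 0.4500431  -0.05996198  0.049     ] (array([ 0.44979515, -0.06004271,  0.04163701]), np.float64(0.000902171101529156))
[ 0.48081443 -0.06034845  0.049     ]
[ 0.41933029 -0.05956674  0.049     ]
t 35.95 tcp [ 0.4485 -0.0618  0.2211] ty 90.1 tilt 0.3 j6 -1.88 w 0.999 F [ 0.5 -0.5  0.4]
d [ 0.04 -0.03 12.11] r [0.001 0.005 0.001] rows>= 2.4
```

Request:
play_rows(
  commands=[
    {"dx": 0,"dy": 0,"dz": 4,"rx": 0,"ry": 0.005,"rz": 0,"claw": 0},
    {"dx": 0,"dy": 0,"dz": 8,"rx": 0,"ry": 0.005,"rz": 0,"claw": 0},
    {"dx": 0,"dy": 0,"dz": 12,"rx": 0,"ry": 0.005,"rz": 0,"claw": 0},
    {"dx": 0,"dy": 0,"dz": 15,"rx": 0,"ry": 0.005,"rz": 0,"claw": 0},
    {"dx": 0,"dy": 0,"dz": 15,"rx": 0,"ry": 0.005,"rz": 0,"claw": 0},
  ],
)

```text
time: 36.45
tool_pos: [0.4453, -0.0604, 0.0662]
tool_rot: [-0.005, -0.001, 1.0, 0.002]
contact_force: [0.2, 0.1, -0.6]
gripper_width: 0.997
```

```bash
python3 -c "
from h import *
plan(.4490,-.0615,.021,90)"
```

```text
t 36.45 tcp [ 0.4453 -0.0604  0.0662] ty 90.1 tilt 0.62 j6 -1.87 w 0.997 F [ 0.2  0.1 -0.6]
d [-0.41 -0.13  4.51] r [ 0.004 -0.01   0.001] rows>= 0.9
```

Request:
play_rows(
  commands=[
    {"dx": -0.4,"dy": -0.1,"dz": 1.5,"rx": 0.004,"ry": -0.01,"rz": 0,"claw": 0},
    {"dx": -0.4,"dy": -0.1,"dz": 3,"rx": 0.004,"ry": -0.01,"rz": 0,"claw": 0},
    {"dx": -0.4,"dy": -0.1,"dz": 4.4,"rx": 0.004,"ry": -0.01,"rz": 0,"claw": 0},
    {"dx": -0.4,"dy": -0.1,"dz": 4.4,"rx": 0.004,"ry": -0.01,"rz": 0,"claw": 0},
  ],
)

```text
time: 36.85
tool_pos: [0.4487, -0.0611, 0.0223]
tool_rot: [-0.001, -0.001, 1.0, 0.0]
contact_force: [-0.3, 0.1, 0.4]
gripper_width: 1.0
```

```bash
python3 -c "
from h import *
plan(.4490,-.0615,.021,90)"
```

```text
t 36.85 tcp [ 0.4487 -0.0611  0.0223] ty 90.1 tilt 0.08 j6 -1.87 w 1.0 F [-0.3  0.1  0.4]
d [-0.03 -0.04  0.13] r [ 0.001 -0.001  0.001] rows>= 0.0
```

Request:
play_rows(
  commands=[
    {"dx": 0,"dy": 0,"dz": 0.1,"rx": 0,"ry": 0,"rz": 0,"claw": 0.3},
    {"dx": 0,"dy": 0,"dz": 0.1,"rx": 0,"ry": 0,"rz": 0,"claw": 0.7},
    {"dx": 0,"dy": 0,"dz": 0.1,"rx": 0,"ry": 0,"rz": 0,"claw": 1},
    {"dx": 0,"dy": 0,"dz": 0.1,"rx": 0,"ry": 0,"rz": 0,"claw": 1},
    {"dx": 0,"dy": 0,"dz": 0.1,"rx": 0,"ry": 0,"rz": 0,"claw": 1},
  ],
)

```text
time: 37.35
tool_pos: [0.4493, -0.0613, 0.0221]
tool_rot: [-0.0, -0.001, 1.0, 0.0]
contact_force: [1.0, -0.1, -0.2]
gripper_width: 0.178
```

Request:
play_rows(
  commands=[
    {"dx": 0,"dy": 0,"dz": 0,"rx": 0,"ry": 0,"rz": 0,"claw": 1},
    {"dx": 0,"dy": 0,"dz": -2,"rx": 0,"ry": 0,"rz": 0,"claw": 1},
    {"dx": 0,"dy": 0,"dz": -6,"rx": 0,"ry": 0,"rz": 0,"claw": 1},
    {"dx": 0,"dy": 0,"dz": -10,"rx": 0,"ry": 0,"rz": 0,"claw": 1},
    {"dx": 0,"dy": 0,"dz": -14,"rx": 0,"ry": 0,"rz": 0,"claw": 1},
  ],
)

```text
time: 37.85
tool_pos: [0.4485, -0.0611, 0.1628]
tool_rot: [-0.001, -0.001, 1.0, 0.0]
contact_force: [0.2, -0.3, -0.5]
gripper_width: 0.174
```

```bash
python3 -c "
from h import *
plan(.5285,.2725,.25,87.5)"
```

```text
t 37.85 tcp [ 0.4485 -0.0611  0.1628] ty 90.1 tilt 0.09 j6 -1.87 w 0.174 F [ 0.2 -0.3 -0.5]
d [-8.03 33.36 -8.7 ] r [ 0.001 -0.001  0.045] rows>= 7.1
```

Request:
play_rows(
  commands=[
    {"dx": 0,"dy": 0,"dz": -4,"rx": 0,"ry": 0,"rz": 0.01,"claw": 1},
    {"dx": -0.5,"dy": 2,"dz": -8,"rx": 0,"ry": 0,"rz": 0.02,"claw": 1},
    {"dx": -1.4,"dy": 6,"dz": -8.7,"rx": 0,"ry": 0,"rz": 0.03,"claw": 1},
    {"dx": -2.4,"dy": 10,"dz": -8.7,"rx": 0,"ry": 0,"rz": 0.045,"claw": 1},
    {"dx": -3.4,"dy": 14,"dz": -8.7,"rx": 0,"ry": 0,"rz": 0.045,"claw": 1},
  ],
)

```text
time: 38.35
tool_pos: [0.4827, 0.0802, 0.2504]
tool_rot: [-0.0, 0.022, 1.0, 0.0]
contact_force: [0.9, -0.6, -0.6]
gripper_width: 0.177
```

```bash
python3 -c "
from h import *
plan(.5285,.2725,.25,87.5)"
```

```text
t 38.35 tcp [0.4827 0.0802 0.2504] ty 87.4 tilt 0.05 j6 -1.51 w 0.177 F [ 0.9 -0.6 -0.6]
d [-3.72 19.42  0.05] r [ 0.001 -0.    -0.001] rows>= 4.0
```

Request:
play_rows(
  commands=[
    {"dx": -0.8,"dy": 4.3,"dz": 0,"rx": 0,"ry": 0,"rz": 0,"claw": 1},
    {"dx": -1.6,"dy": 8.6,"dz": 0,"rx": 0,"ry": 0,"rz": 0,"claw": 1},
    {"dx": -2.4,"dy": 12.9,"dz": 0,"rx": 0,"ry": 0,"rz": 0,"claw": 1},
    {"dx": -3.2,"dy": 17,"dz": 0,"rx": 0,"ry": 0,"rz": 0,"claw": 1},
    {"dx": -3.7,"dy": 19.4,"dz": 0,"rx": 0,"ry": 0,"rz": 0,"claw": 1},
  ],
)

```text
time: 38.85
tool_pos: [0.528, 0.2751, 0.2495]
tool_rot: [-0.001, 0.021, 1.0, 0.0]
contact_force: [0.6, -0.4, -1.2]
gripper_width: 0.177
```

Request:
play_rows(
  commands=[
    {"dx": 0,"dy": 0,"dz": 2,"rx": 0,"ry": 0,"rz": 0,"claw": 1},
    {"dx": 0,"dy": 0,"dz": 4,"rx": 0,"ry": 0,"rz": 0,"claw": 1},
    {"dx": 0,"dy": 0,"dz": 4,"rx": 0,"ry": 0,"rz": 0,"claw": 1},
  ],
)

```text
time: 39.15
tool_pos: [0.5255, 0.2746, 0.2048]
tool_rot: [-0.005, 0.021, 1.0, -0.001]
contact_force: [0.3, -0.3, -1.8]
gripper_width: 0.171
```

```bash
python3 -c "
from h import *
look('22')
plan(.5285,.2725,.19,87.5)
cv2.imwrite('pics/bt22.png',cv2.resize(cv2.imread('pics/T22.png')[165:265,60:200],None,fx=5,fy=5,interpolation=cv2.INTER_CUBIC))
cv2.imwrite('pics/bs22.png',cv2.resize(cv2.imread('pics/S22.png')[70:200,170:290],None,fx=4.5,fy=4.5,interpolation=cv2.INTER_CUBIC))"
```

```text
yellow [368.3 222.7] 283 [ 0.4706 -0.441   0.07  ]
blue [150.1 161.7] 198 [0.6689 0.2287 0.07  ]
red [ 86.  204.6] 1708 [0.5379 0.4214 0.07  ]
red [366.7 195.4] 272 [ 0.5544 -0.4405  0.07  ]
  side red [222.7 313.2] 321 [ 0.5525 -0.4356  0.065 ]
t 39.25 tcp [0.5274 0.2749 0.2088] ty 87.6 tilt 0.2 j6 -1.17 w 0.176 F [-0.1  0.1 -1.3]
d [-0.12 -0.23  1.88] r [ 0.    -0.003  0.001] rows>= 0.4
```

View pics/bt22.png

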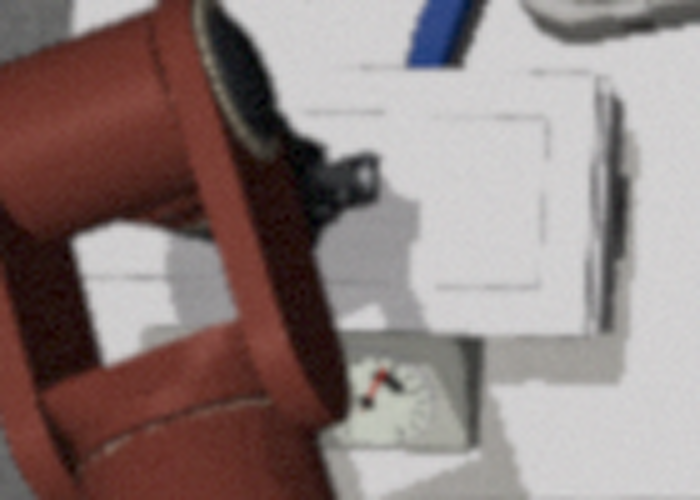

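View pics/bs22.png

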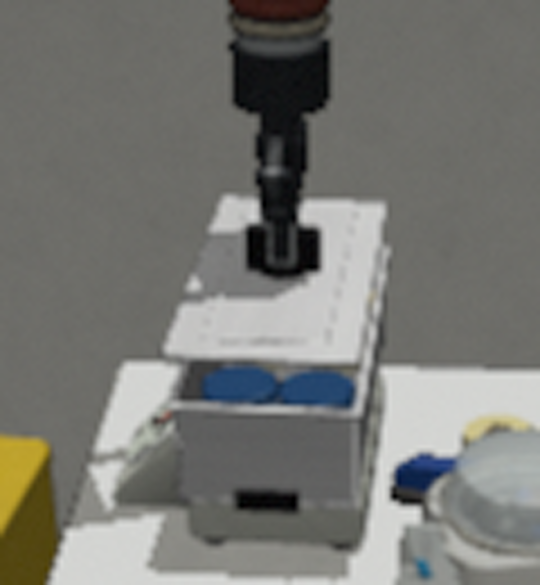

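Lid aligned over the bin, and the pointer is still on the band. Lowering in steps.

Request:
play_rows(
  commands=[
    {"dx": -0.1,"dy": -0.2,"dz": 0.8,"rx": 0,"ry": -0.003,"rz": 0,"claw": 1},
    {"dx": -0.1,"dy": -0.2,"dz": 1.6,"rx": 0,"ry": -0.003,"rz": 0,"claw": 1},
    {"dx": -0.1,"dy": -0.2,"dz": 2.2,"rx": 0,"ry": -0.003,"rz": 0,"claw": 1},
    {"dx": -0.1,"dy": -0.2,"dz": 2.2,"rx": 0,"ry": -0.003,"rz": 0,"claw": 1},
  ],
)

```text
time: 39.65
tool_pos: [0.5276, 0.2724, 0.1854]
tool_rot: [-0.001, 0.021, 1.0, -0.0]
contact_force: [-0.4, -0.5, -2.4]
gripper_width: 0.173
```

```bash
python3 -c "
from h import *
plan(.5285,.2725,.168,87.5)"
```

```text
t 39.65 tcp [0.5276 0.2724 0.1854] ty 87.5 tilt 0.15 j6 -1.18 w 0.173 F [-0.4 -0.5 -2.4]
d [-0.09  0.01  1.74] r [-0.001 -0.003  0.001] rows>= 0.3
```

Request:
play_rows(
  commands=[
    {"dx": -0.1,"dy": 0,"dz": 0.4,"rx": 0,"ry": 0,"rz": 0,"claw": 1},
    {"dx": -0.1,"dy": 0,"dz": 0.8,"rx": 0,"ry": 0,"rz": 0,"claw": 1},
    {"dx": -0.1,"dy": 0,"dz": 1.2,"rx": 0,"ry": 0,"rz": 0,"claw": 1},
    {"dx": -0.1,"dy": 0,"dz": 1.6,"rx": 0,"ry": 0,"rz": 0,"claw": 1},
    {"dx": -0.1,"dy": 0,"dz": 1.8,"rx": 0,"ry": 0,"rz": 0,"claw": 1},
  ],
)

```text
time: 40.15
tool_pos: [0.5284, 0.2724, 0.1668]
tool_rot: [-0.002, 0.021, 1.0, -0.0]
contact_force: [-0.3, -0.4, -1.2]
gripper_width: 0.175
```

```bash
python3 -c "
from h import *
look('23')
plan(.5285,.2725,.162,87.5)
cv2.imwrite('pics/b23.png',np.hstack([cv2.resize(cv2.imread('pics/T23.png')[165:265,60:200],(560,400),interpolation=cv2.INTER_CUBIC)[:,200:],cv2.resize(cv2.imread('pics/S23.png')[90:190,180:280],(400,400),interpolation=cv2.INTER_CUBIC)]))"
```

```text
yellow [368.3 222.7] 283 [ 0.4706 -0.441   0.07  ]
blue [150. 162.] 206 [0.6677 0.2292 0.07  ]
red [ 93.2 204.8] 1537 [0.5371 0.3998 0.07  ]
red [ 64.1 216.3] 398 [0.5031 0.4864 0.07  ]
red [366.7 195.4] 269 [ 0.5545 -0.4405  0.07  ]
  side red [222.7 313.2] 321 [ 0.5525 -0.4356  0.065 ]
t 40.25 tcp [0.5283 0.2723 0.167 ] ty 87.5 tilt 0.19 j6 -1.18 w 0.177 F [-0.3 -0.2 -1.2]
d [-0.02  0.02  0.5 ] r [-0.001 -0.003  0.001] rows>= 0.1
```

View pics/b23.png

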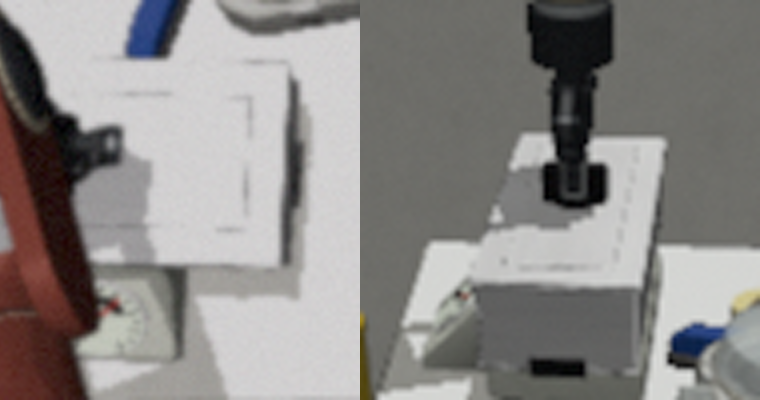

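It looks flush and square. Lowering another 5 mm so the bin takes its weight, then checking.

Request:
play_rows(
  commands=[
    {"dx": 0,"dy": 0,"dz": 0.2,"rx": 0,"ry": 0,"rz": 0,"claw": 1},
    {"dx": 0,"dy": 0,"dz": 0.4,"rx": 0,"ry": 0,"rz": 0,"claw": 1},
    {"dx": 0,"dy": 0,"dz": 0.5,"rx": 0,"ry": 0,"rz": 0,"claw": 1},
    {"dx": 0,"dy": 0,"dz": 0.5,"rx": 0,"ry": 0,"rz": 0,"claw": 1},
  ],
)

```text
time: 40.65
tool_pos: [0.5286, 0.2724, 0.1621]
tool_rot: [-0.001, 0.021, 1.0, -0.0]
contact_force: [0.3, 0.6, -0.2]
gripper_width: 0.176
```

Request:
play_rows(
  commands=[
    {"dx": 0,"dy": 0,"dz": 0,"rx": 0,"ry": 0,"rz": 0,"claw": 0.7},
    {"dx": 0,"dy": 0,"dz": 0,"rx": 0,"ry": 0,"rz": 0,"claw": 0.3},
    {"dx": 0,"dy": 0,"dz": 0,"rx": 0,"ry": 0,"rz": 0,"claw": 0},
    {"dx": 0,"dy": 0,"dz": 0,"rx": 0,"ry": 0,"rz": 0,"claw": 0},
    {"dx": 0,"dy": 0,"dz": 0,"rx": 0,"ry": 0,"rz": 0,"claw": 0},
  ],
)

```text
time: 41.15
tool_pos: [0.5286, 0.2724, 0.1621]
tool_rot: [-0.001, 0.021, 1.0, -0.0]
contact_force: [-0.4, -0.2, -0.9]
gripper_width: 0.958
```

Request:
play_rows(
  commands=[
    {"dx": 0,"dy": 0,"dz": -2.5,"rx": 0,"ry": 0,"rz": 0,"claw": 0},
    {"dx": 0,"dy": 0,"dz": -6,"rx": 0,"ry": 0,"rz": 0,"claw": 0},
    {"dx": 0,"dy": 0,"dz": -10,"rx": 0,"ry": 0,"rz": 0,"claw": 0},
    {"dx": 0,"dy": 0,"dz": -13,"rx": 0,"ry": 0,"rz": 0,"claw": 0},
    {"dx": 3,"dy": -3,"dz": -13,"rx": 0,"ry": 0,"rz": 0,"claw": 0},
  ],
)

```text
time: 41.65
tool_pos: [0.5012, 0.2456, 0.2981]
tool_rot: [0.003, 0.021, 1.0, 0.002]
contact_force: [-0.8, -1.6, -0.2]
gripper_width: 0.999
```

Request:
play_rows(
  commands=[
    {"dx": 3,"dy": -3,"dz": 0,"rx": 0,"ry": 0,"rz": 0,"claw": 0},
    {"dx": 6,"dy": -7,"dz": 0,"rx": 0,"ry": 0,"rz": 0,"claw": 0},
    {"dx": 9,"dy": -11,"dz": 0,"rx": 0,"ry": 0,"rz": 0,"claw": 0},
    {"dx": 9,"dy": -15,"dz": 0,"rx": 0,"ry": 0,"rz": 0,"claw": 0},
    {"dx": 9,"dy": -19,"dz": 0,"rx": 0,"ry": 0,"rz": 0,"claw": 0},
  ],
)

```text
time: 42.15
tool_pos: [0.4025, 0.0584, 0.2972]
tool_rot: [0.004, 0.02, 1.0, 0.001]
contact_force: [1.0, -0.6, -0.6]
gripper_width: 0.995
```

Request:
play_rows(
  commands=[
    {"dx": 0,"dy": -4,"dz": 0,"rx": 0,"ry": 0,"rz": 0,"claw": 0},
    {"dx": 0,"dy": -8,"dz": 0,"rx": 0,"ry": 0,"rz": 0,"claw": 0},
    {"dx": 0,"dy": -10,"dz": 0,"rx": 0,"ry": 0,"rz": 0,"claw": 0},
    {"dx": 0,"dy": -10,"dz": 0,"rx": 0,"ry": 0,"rz": 0,"claw": 0},
    {"dx": 0,"dy": -10,"dz": 0,"rx": 0,"ry": 0,"rz": 0,"claw": 0},
  ],
)

```text
time: 42.65
tool_pos: [0.3984, -0.0414, 0.2969]
tool_rot: [0.004, 0.02, 1.0, 0.002]
contact_force: [0.5, 0.5, -0.8]
gripper_width: 1.005
```

```bash
python3 -c "
from h import *
look('24')
plan(.5285,.2725,.162,87.5)
cv2.imwrite('pics/b24.png',np.hstack([cv2.resize(cv2.imread('pics/T24.png')[165:265,60:200],(560,400),interpolation=cv2.INTER_CUBIC)[:,:400],cv2.resize(cv2.imread('pics/S24.png')[90:190,180:280],(400,400),interpolation=cv2.INTER_CUBIC)]))"
```

```text
yellow [368.3 222.7] 283 [ 0.4706 -0.441   0.07  ]
blue [150. 162.] 202 [0.6679 0.2291 0.07  ]
red [366.7 195.5] 271 [ 0.5544 -0.4403  0.07  ]
red [235.9 243.1] 408 [ 0.4147 -0.0349  0.07  ]
  side red [166.6  22.4] 176 [-0.3514  3.1253  0.065 ]
  side red [222.7 313.2] 321 [ 0.5525 -0.4356  0.065 ]
t 42.75 tcp [ 0.3985 -0.0407  0.2969] ty 87.8 tilt 0.53 j6 -1.82 w 1.0 F [0.2 0.4 0.8]
d [-11.66  31.75  13.7 ] r [0.003 0.009 0.005] rows>= 7.3
```

View pics/b24.png

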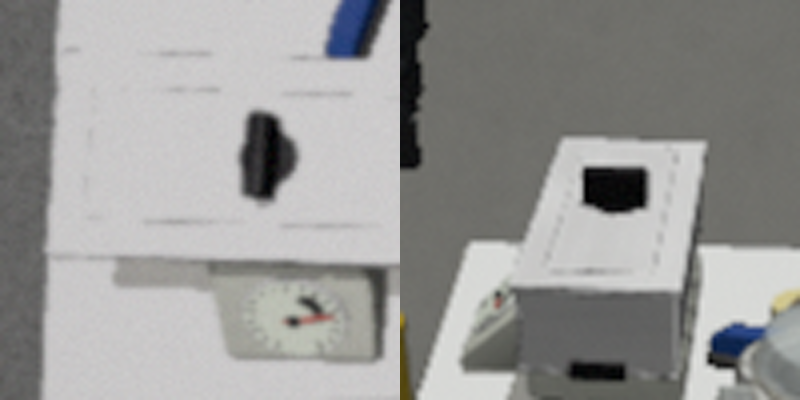

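View pics/t24.png

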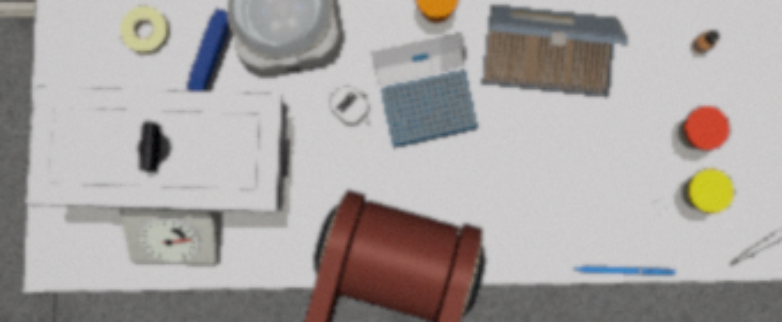

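```bash
python3 -c "
from h import *
cv2.imwrite('pics/l24.png',cv2.resize(cv2.imread('pics/T24.png')[172:236,62:192],None,fx=6,fy=6,interpolation=cv2.INTER_CUBIC))
cv2.imwrite('pics/m24.png',cv2.resize(cv2.imread('pics/S24.png')[115:195,195:275],None,fx=7,fy=7,interpolation=cv2.INTER_CUBIC))"
```

```text
(no output)
```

View pics/l24.png

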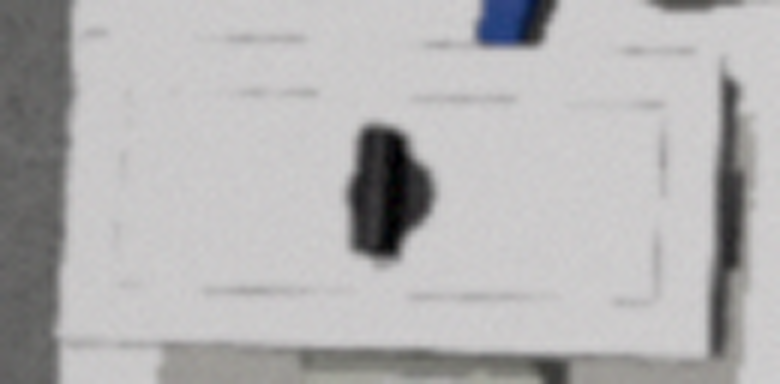

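View pics/m24.png

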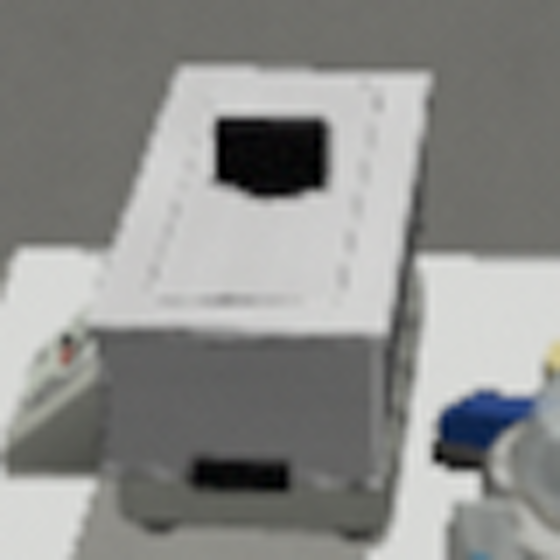

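Run:
```python
from h import *
T=np.array([(75,33),(722,54),(712,357),(58,340)])/6+[62,172]-.5
S=np.array([(433,72),(388,336),(92,326),(178,67)])/7+[195,115]-.5
P=[]
for a,b in zip(T,S):
    p,e=tri(a,b); P.append(p); print(p.round(4),round(e,4))
P=np.array([onz('top',a,.151) for a in T]);print(P.mean(0).round(4),[np.linalg.norm(P[i]-P[i-1]).round(3) for i in range(4)])
v=(P[0]-P[1])+(P[3]-P[2]); print('yaw',np.degrees(np.arctan2(-v[0],v[1])).round(2))
```

```text
[0.6101 0.429  0.1496] 0.0014
[0.5956 0.118  0.1491] 0.002
[0.4516 0.1219 0.1493] 0.0009
[0.463  0.4308 0.1494] 0.0014
[0.5304 0.2746 0.151 ] [np.float64(0.147), np.float64(0.311), np.float64(0.145), np.float64(0.309)]
yaw -2.47
```

All four lid corners measure z = 0.149–0.150. The lid is level, its yaw of −2.5° matches the bin, and it is centred within about 2 mm. The arm is clear, so I'm handing in.

```bash
python3 -c "
from plant import ticket
print(ticket.job_done())"
```

```text
the job is handed in; nothing more can be done
None
```

The autoclave load is made up and handed in, at about 43 s of the 210 s allowed. I took the lid off by its knob and laid it flat on the desk. Four cups (yellow, blue, red, blue) went into the bin one at a time, and the lid is back on.

- **Dial:** readings with the lid off, the pointer settling each time, were about 0.81, 1.55, 2.33 and 3.08 rad. The band is 2.93 to 3.87 rad, so the final load (about 474 g) is inside it. It is only about 0.15 rad above the lower edge; my reading error is roughly 0.05 rad.
- **Lid:** all four corners came out at z = 0.149–0.150 m against about 0.151 m expected. Its yaw of −2.5° matches the bin's, and it is centred to about 2 mm. With the lid on, the pointer reads about 4.0 rad by eye, as its weight predicts.
- **Left on the desk:** the spare red and yellow cups still stand where they started. The tally counter and pen look unmoved in the pictures.
- **Disagreements:** knob height triangulated 4–7 mm low. Arm position overshot by up to about 7 mm after fast moves; I corrected that before each grasp and placing. The first move call was refused because each row needs every key.

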